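# Clear the catch tray and find the socket for its hold-down nut

### The job

The catch tray is to come off for cleaning: first take the cracked olive brake pad out of it and put it in the scrap box. Then try the two look-alike sockets on the hex nut of the hold-down on the tray's blue lug, and finish with the one that fits fully home on that nut, upright and still held firmly in the gripper; do not let go of it at the end. The other socket must be left standing upright on the bench, and the bent plate, bronze pins and brass gauge stay where they lie.

Things in the scene. Friction and masses are not known exactly. Their poses are not given: they have to be found in the camera images.
- pad: Cracked brake pad lying flat in the tray, olive friction block on a dark steel back, 110 mm along x, 46 mm along y, 16 mm thick, about 0.22 kg. Origin: centre of its underside.
- tray: Fixed aluminium catch tray, 200 x 200 mm outside, walls 18 mm high and 3 mm thick, floor 3 mm thick; a chute lip rises outward over its +x edge to 46 mm above the bench, reaching 150 mm from the centre; a blue lug, 6 mm thick, sticks out 92 mm at its -y side. Origin: centre of its underside, on the bench.
- tray_lug (a point): Point on top of the tray's blue lug, 150 mm from the tray centre towards the tray's -y; the hold-down in use stands within 10 mm of it.
- scrap_in (a point): Fixed grey scrap box, open on top, 200 mm along x, 180 mm along y, 110 mm tall, walls and floor 4 mm; its yellow spring flap is latched open and slopes up and outward from the +y rim to about 170 mm above the bench, clear of the mouth. This point: centre of its inner floor, 4 mm above the bench.
- holddown_1_seat (a point): Centre of the top face of a fixed red hold-down disc (64 mm across, 16 mm tall), z up; the socket's rim lands here when fully home. On it a brass hex nut 14 mm tall, with a 16 mm stud end above. Nut corners lie on the x axis and every 60 degrees on, flats face +y and -y: a socket fits at this yaw or multiples of 60 degrees from it.
- holddown_2_seat (a point): Same point of the second hold-down. One of the two stands on the tray's lug (work on this one), the other is a spare beyond the tray; they swap. One nut is 24 mm across flats, stud 18 mm above it; the other 30 mm, stud 3 mm. The fitting socket has 2 mm play across flats and goes down to the disc; the other socket stops about 10 to 14 mm short.
- socket_p: Loose steel socket, mouth down on the bench: round body 48 mm across and tall, blue square drive adapter on top, 24 x 24 mm and 36 mm tall; 0.35 kg. Origin: centre of the mouth (underside), z up; adapter faces look along x and y. The mouth is a hexagon: flats face +y and -y, corners on the x axis and every 60 degrees on. Looks the same as the other socket.
- socket_q: Loose steel socket, mouth down on the bench: round body 48 mm across and tall, blue square drive adapter on top, 24 x 24 mm and 36 mm tall; 0.35 kg. Origin: centre of the mouth (underside), z up; adapter faces look along x and y. The mouth is a hexagon: flats face +y and -y, corners on the x axis and every 60 degrees on. One socket is 26 mm across flats, 36 deep, the other 32 and 20; unmarked.
- plate: Bystander: rusty bent steel backing plate, about 115 x 45 mm, far side of the bench. Origin: underside at the bend.
- pin_1: Bystander: bronze pin lying on the bench, 60 mm along x, 18 mm thick head. Origin: centre of its underside.
- pin_2: Bystander: the second bronze pin, as the first.
- gauge: Bystander: flat brass wear gauge, about 100 mm along x, 28 mm wide, 6 mm thick. Origin: middle of its underside.
Mind the look-alikes: they are no part of the job. Of the things that look like the pad, take the one that is farthest to the robot's left at the start.

How it is judged:
On the way, in this order (a step that is already met when the one before it is completed fails the run):
1. the cracked pad lies in the scrap box, let go (x of pad in the frame of scrap_in between -0.096 and 0.096 m and y of pad in the frame of scrap_in between -0.086 and 0.086 m and z of pad in the frame of scrap_in between -0.01 and 0.06 m and contact force between the fingers and pad below 0.1 N and linear speed of pad below 0.03 m/s), for 0.2 s.
2. the fitting socket is lifted by the gripper (((horizontal distance between holddown_1_seat and tray_lug below 0.03 m and height (world z) of socket_p above 0.025 m and contact force between the fingers and socket_p above 2 N) or (horizontal distance between holddown_2_seat and tray_lug below 0.03 m and height (world z) of socket_q above 0.025 m and contact force between the fingers and socket_q above 2 N))), for 0.1 s.
At the end, for the whole second after the job is handed in: The pad is at rest inside the scrap box; the socket that fits the nut at the tray is fully home on it (rim within 3 mm of the disc, within 4 mm of the axis, within 3.4 degrees of upright) and the fingers grip it with more than 2 N; the other socket stands upright on the bench, at rest and untouched (all of step 1 and ((horizontal distance between holddown_1_seat and tray_lug below 0.03 m and z of socket_p in the frame of holddown_1_seat below 0.003 m and horizontal distance between socket_p and holddown_1_seat below 0.004 m and angle between each of socket_p, socket_q's own z axis and vertical below 0.06 rad and contact force between the fingers and socket_p above 2 N and height (world z) of socket_q between -0.004 and 0.004 m and linear speed of socket_q below 0.02 m/s and contact force between the fingers and socket_q below 0.1 N) or (horizontal distance between holddown_2_seat and tray_lug below 0.03 m and z of socket_q in the frame of holddown_2_seat below 0.003 m and horizontal distance between socket_q and holddown_2_seat below 0.004 m and angle between each of socket_q, socket_p's own z axis and vertical below 0.06 rad and contact force between the fingers and socket_q above 2 N and height (world z) of socket_p between -0.004 and 0.004 m and linear speed of socket_p below 0.02 m/s and contact force between the fingers and socket_p below 0.1 N))); the arm keeps its last pose, push and grip.
It fails at once if a bystander (plate, pin or gauge) is moved by more than 25 mm (distance of any of plate, pin_1, pin_2, gauge from where it was at the start of the episode above 0.025 m).
It also fails if it takes over 64 s, if anything falls off the work surface, if the arm or the gripper's body presses on something with over 40 N, if the wrist force passes 120 N, or if a joint passes its speed limit or range.

### The arm

A 6-joint arm with a two-finger parallel gripper is mounted at the origin on the work surface. World frame = base frame: x ahead of the robot, y to its left, z up, the work surface at z = 0. Lengths are in m, angles in rad, forces in N, time in s.
With the tool pointing down it reaches from about 0.325 to 0.925 m from the base axis. Payload 3.1 kg.
Tool frame: the origin (TCP) lies at the very end of the fingers, on their centre line; the grasp point (between the pads) lies env.grip_depth behind it (env.grip_depth is the distance from the TCP to the grasp point, in m); z points along the fingers, y is the line along which they close (so a half turn about z gives the same grasp; the last joint's range is limited). The gripper opens to 85 mm and grips with 20 to 120 N. Pads are 22 mm wide; open, the fingers measure 114 mm over their backs; the gripper's body (76 mm by 85 mm) begins 54 mm behind the grasp point. The pads swing forward as they close: fully open they stand 13 mm farther back than shut.
Start: joints at [1.142, 0.217, 1.613, -0, 1.311, -0.112], TCP at [0.195, 0.594, 0.231] pointing down, gripper open.
Joint ranges: [-2.75, 2.75], [-0.78, 2.1], [0.31, 2.55], [-1.13, 4.27], [0.13, 2.63], [-2.58, 2.58]. Speed limits (rad/s): [2.79, 2.79, 3.14, 3.14, 3.14, 3.14].

### API

Orientations are given as a unit quaternion [x, y, z, w].
In Python, from bench import env gives the robot as it stands.
- The arm moves only by the shell command python3 -m inch 'ROWS' [FORCE]. ROWS is JSON, a list of rows, each an object with "rotation": the turn, a rotation vector about the tool's x, y, z in degrees, a list of three; "offset": the shift along the tool's x, y, z in m, a list of three; "fingers": the closure, from 0 (fully open) to 1 (shut). In form: [{"rotation": [rx, ry, rz], "offset": [tx, ty, tz], "fingers": fingers}, ...]. A call has 1 to 20 rows; each row shifts and turns the commanded pose from where the row before left it, along the tool's axes as they then stand; what a row does not reach is not made up. A row lasts 1/10 s, in which the tool goes at most 50 mm and 8.59 degrees, less where a joint would pass 70% of its speed; a pose out of reach is approached as far as the arm can. A call with a gripper value outside its range is refused whole. The fingers move at their own pace and stop on an object; FORCE is the grip in N (left out, the last holds). Time passes only in rows, so rows that do not move let the fingers close. It gives the time, the measured TCP pose, the force and the opening at its end, in the units of the state.
- env.sense(): the state, without advancing time (a new reading comes with each control period).
- env.get_image(name): name is "scene" or "top" or "wrist"; returns a dict with "pixels" (420x560x3 uint8, red, green, blue), "K" (3x3 intrinsics, pixels), "k1" (the pictures are not rectified: a ray, as slopes to the right and down, at radius r is drawn at 1 + k1 r^2 times it, then the intrinsics apply), "R" (3x3) and "t" (3): a world point X has camera coordinates R X + t; the wrist camera has in their place "T_tool_cam" (4x4, takes a point from camera to tool coordinates, whose origin is the TCP and whose axes are the flange's). Camera axes: x right, y down, z forward; pixel columns grow to the right and rows downward; lengths in m; the calibration is good to about 2 mm. A picture is of the moment at which its call begins: read the wrist's pose just before it. There is no depth.
- env.hand_in(): hands the job in, once; it reports no verdict.
The state is a dict: "time": time; "joints": joint angles; "joint_vel": joint speeds; "tau": joint torques, N m; "eef_pos": TCP position; "orientation": TCP orientation; "wrist_force": force on the tool from outside, world axes, zero at the start; "wrist_torque": the same for the moment, N m; "width": finger opening in m.
Only numpy, scipy, OpenCV 4.12 (cv2) and the standard library are available. Lean on these libraries where they do the work, as an engineer would, in place of code of your own. Each camera call takes 0.05 s, during which the arm holds its last target. There are 200 camera calls.

## Working session

There is one attempt and no reset: what is moved stays moved. The work goes in short steps, Python scripts to look and compute and a shell command to move; the robot and the scene stay as the last step left them, time stands still between calls to the robot, and variables do not carry over. Pictures are saved under pics/ and viewed, on a budget of 10 in all, crops included, one or two more only if the job needs it, and the job is handed in when it is done.

```bash
mkdir -p pics; ls; cat > h.py <<'E'
import numpy as np, cv2
from scipy.spatial.transform import Rotation as Rn
from bench import env
def grab(name):
    s=env.sense(); im=env.get_image(name)
    K=np.array(im["K"])
    if "R" in im: R=np.array(im["R"]);t=np.array(im["t"])
    else:
        T=np.array(im["T_tool_cam"]); W=np.eye(4); W[:3,:3]=Rn.from_quat(s["orientation"]).as_matrix(); W[:3,3]=s["eef_pos"]
        C=np.linalg.inv(W@T); R=C[:3,:3]; t=C[:3,3]
    return dict(p=np.array(im["pixels"]),K=K,k1=im["k1"],R=R,t=t)
def ray(c,u,v):
    K=c["K"]; d=np.array([(u-K[0,2])/K[0,0],(v-K[1,2])/K[1,1]]); s=d.copy()
    for _ in range(20): s=d/(1+c["k1"]*(s@s))
    return -c["R"].T@c["t"], c["R"].T@np.array([s[0],s[1],1])
def onz(c,u,v,z):
    o,d=ray(c,u,v); return o+d*(z-o[2])/d[2]
def proj(c,X):
    x=c["R"]@np.array(X)+c["t"]; s=x[:2]/x[2]; s=s*(1+c["k1"]*(s@s)); K=c["K"]; return np.array([K[0,0]*s[0]+K[0,2],K[1,1]*s[1]+K[1,2]])
def save(c,f,crop=None,k=1):
    p=c["p"]
    if crop: a,b,w,h=crop; p=p[b:b+h,a:a+w]
    p=cv2.resize(p,None,fx=k,fy=k,interpolation=cv2.INTER_CUBIC); cv2.imwrite("pics/"+f,p[:,:,::-1])
E
python3 - <<'E'
from h import *
import pickle
print(env.sense(), env.grip_depth)
for n in("top","scene"):
    c=grab(n); save(c,n+"0.png",k=1.4); pickle.dump(c,open(n+".pkl","wb")); print(n,-c["R"].T@c["t"],c["R"][2])
E
```

```text
pics
{'time': 0.0, 'joints': array([ 1.14179997e+00,  2.17770541e-01,  1.61496600e+00, -7.07940883e-06,
        1.31129828e+00, -1.12180351e-01]), 'joint_vel': array([ 1.03113774e-04, -1.26145158e-03, -5.77581176e-05,  4.04344164e-04,
       -7.35145300e-04,  5.07214963e-04]), 'tau': array([-1.28363445e-03, -3.96846700e+01, -3.03850543e+01, -8.59476791e-05,
        9.79148346e-03,  8.02968742e-06]), 'eef_pos': array([0.19433456, 0.59314259, 0.22994147]), 'orientation': array([ 1.57745323e-01,  9.87479074e-01, -1.17756753e-03, -3.23098187e-04]), 'wrist_force': array([ 0.33469994, -0.33858399, -0.12933145]), 'wrist_torque': array([0.01542511, 0.03412368, 0.0127024 ]), 'width': 0.08490892278673595} 0.0187
top [ 0.40403755 -0.01096974  1.06582678] [ 0.1136396   0.00399016 -0.99351403]
scene [ 1.34717538 -0.55148268  0.66209695] [-0.70968416  0.46823015 -0.52641135]
```

View pics/top0.png

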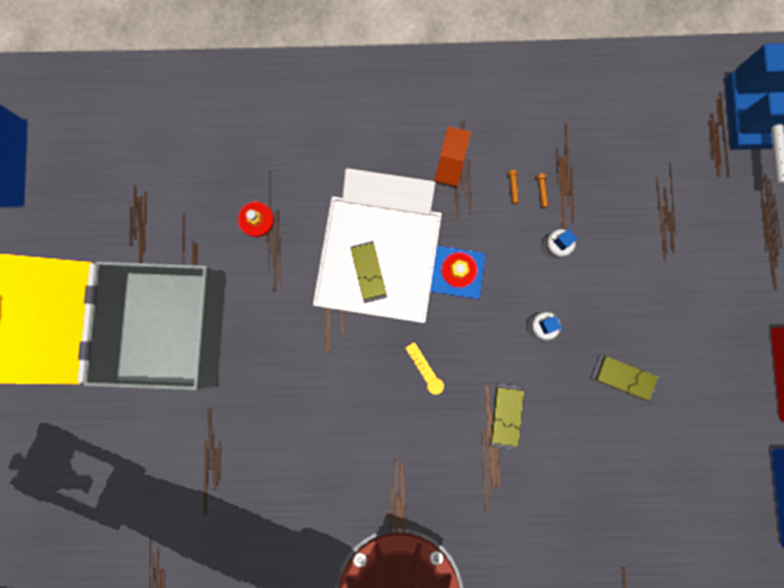

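View pics/scene0.png

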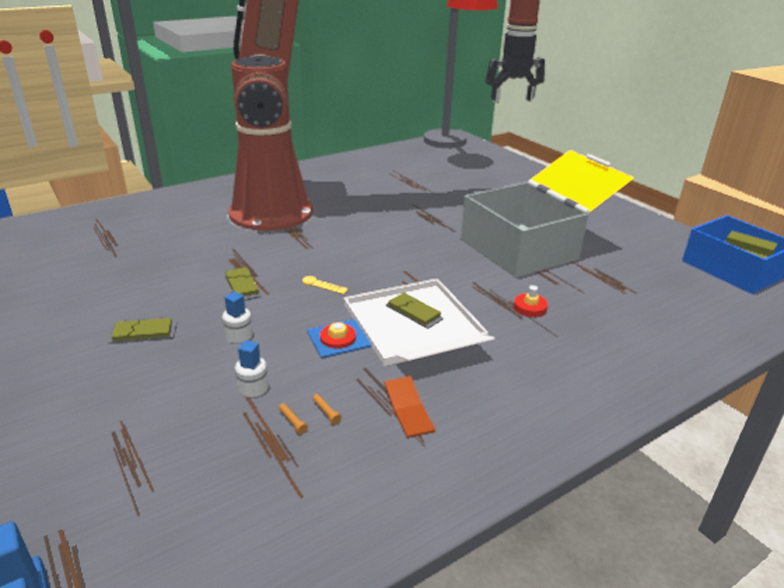

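Top view (displayed at 1.4x) candidates for the pad:
- Tray block, (368,271).
- Bench block, (508,415).
- Bench block, (626,378).
- A block in the blue bin off to the left, scene (751,242).

The description says the one in the tray, and it is also the leftmost on the bench. The hold-down on the lug is at (460,269) and the spare at (255,218). The sockets are at (562,242) and (546,325), and the scrap box mouth is at about (150,325).

```bash
cat >> h.py <<'E'
def blobs(c,lo,hi,amin=40):
    m=cv2.inRange(cv2.cvtColor(c["p"],cv2.COLOR_RGB2HSV),np.array(lo),np.array(hi))
    m=cv2.morphologyEx(m,cv2.MORPH_CLOSE,np.ones((3,3)))
    cs,_=cv2.findContours(m,cv2.RETR_EXTERNAL,cv2.CHAIN_APPROX_NONE)
    return [x for x in cs if cv2.contourArea(x)>amin]
def rect(c,cnt,z):
    P=np.array([onz(c,u,v,z)[:2] for u,v in cnt[:,0]],np.float32); (x,y),(w,h),a=cv2.minAreaRect(P)
    if w<h: w,h,a=h,w,a-90
    return np.round([x,y,w,h,a%180],4)   # a: long side angle, deg from +x
E
python3 - <<'E'
from h import *
import pickle
c=pickle.load(open("top.pkl","rb")); s=pickle.load(open("scene.pkl","rb"))
HS=dict(olive=((22,90,40),(34,255,200),.019),red=((0,180,120),(6,255,255),.022),blue=((100,130,60),(125,255,255),.084),yel=((22,180,200),(34,255,255),.006),orange=((7,170,90),(17,255,255),.01))
for n,(lo,hi,z) in HS.items():
    for b in blobs(c,lo,hi): print(n,b[:,0].mean(0).round(),rect(c,b,z), "lug" if n!="blue" else rect(c,b,.006))
m=cv2.inRange(c["p"],np.array([215]*3),np.array([255]*3))
for b in cv2.findContours(m,0,1)[0]:
    if cv2.contourArea(b)>60: print("white",b[:,0].mean(0).round(),cv2.contourArea(b),rect(c,b,.018),rect(c,b,.048))
for nm,uv in dict(boxTL=(92,264),boxTR=(208,266),boxBR=(198,387),boxBL=(84,384)).items(): print(nm,onz(c,uv[0]/1.4,uv[1]/1.4,.11).round(3))
save(c,"cr.png",(210,105,240,190),3.3)
E
```

```text
olive [362. 297.] [ 2.972000e-01 -1.956000e-01  9.510000e-02  4.750000e-02  1.712995e+02] lug
olive [448. 270.] [ 3.58600e-01 -4.07000e-01  9.74000e-02  4.62000e-02  6.66974e+01] lug
olive [263. 193.] [ 0.5591  0.0413  0.0963  0.0415 12.6599] lug
red [328. 192.] [ 5.56400e-01 -1.19800e-01  5.52000e-02  5.32000e-02  8.85156e+01] lug
red [182. 156.] [6.590000e-01 2.439000e-01 6.220000e-02 6.070000e-02 1.798948e+02] lug
blue [557. 354.] [ 1.703000e-01 -6.045000e-01  1.479000e-01  1.740000e-02  1.738892e+02] [ 1.517000e-01 -6.517000e-01  1.596000e-01  1.880000e-02  1.738897e+02]
blue [393. 232.] [ 4.517000e-01 -2.634000e-01  2.730000e-02  2.180000e-02  1.090448e+02] [ 4.555000e-01 -2.834000e-01  2.950000e-02  2.350000e-02  1.090447e+02]
blue [327. 194.] [ 5.43500e-01 -1.13200e-01  8.28000e-02  7.95000e-02  7.96112e+01] [ 0.5546 -0.1214  0.0894  0.0858 79.6113]
blue [404. 170.] [ 5.941000e-01 -2.966000e-01  3.070000e-02  2.290000e-02  1.318728e+02] [ 6.092000e-01 -3.193000e-01  3.310000e-02  2.480000e-02  1.318731e+02]
blue [  8. 113.] [0.7644 0.6414 0.18   0.0426 2.3961] [0.793  0.6932 0
[... 307 characters left out ...]
.7900e-02  1.4000e-02  3.1388e+01] lug
yel [328. 191.] [ 5.61200e-01 -1.25400e-01  2.55000e-02  2.52000e-02  1.33603e+02] lug
yel [ 29. 228.] [4.900000e-01 6.313000e-01 2.282000e-01 1.590000e-01 1.783328e+02] lug
orange [387. 135.] [ 0.7019 -0.2791  0.0606  0.0157  0.7836] lug
orange [367. 133.] [ 0.71   -0.2272  0.0586  0.0134  1.6571] lug
orange [323. 111.] [ 7.703000e-01 -1.183000e-01  1.074000e-01  4.440000e-02  1.645484e+02] lug
white [272. 168.] 7207.5 [6.085000e-01 1.920000e-02 2.566000e-01 2.006000e-01 1.696828e+02] [6.026000e-01 1.830000e-02 2.493000e-01 1.949000e-01 1.696828e+02]
boxTL [0.568 0.488 0.11 ]
boxTR [0.56  0.299 0.11 ]
boxBR [0.364 0.312 0.11 ]
boxBL [0.374 0.494 0.11 ]
```

View pics/cr.png

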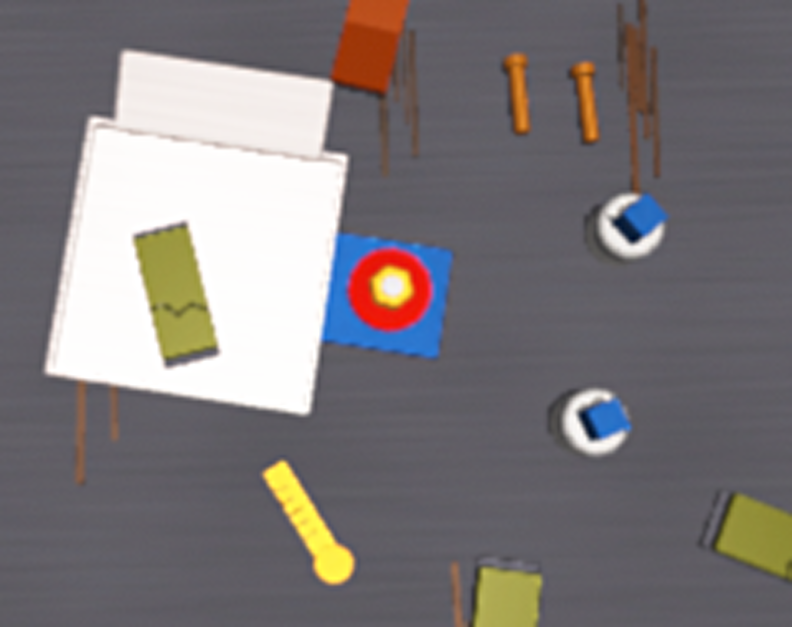

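```bash
cat >> h.py <<'E'
def go(x,y,z,ya=None):
    s=env.sense(); M=Rn.from_quat(s["orientation"]).as_matrix(); p=s["eef_pos"]
    d=M.T@(np.array([x,y,z])-p); a=np.degrees(np.arctan2(M[1,1],M[0,1]))
    print("t%.1f pos"%s["time"],p.round(4),"offset",d.round(4),"yang %.1f"%a,"tilt",M[:,2].round(4),"F",s["wrist_force"].round(1),"w %.4f"%s["width"],end=" ")
    if ya is not None: print("rz %.1f"%(-(((ya-a)+90)%180-90)),end="")
    print()
E
python3 -c "
from h import *
go(.559,.041,.20,102.7)"
```

```text
t0.1 pos [0.1944 0.5932 0.2301] offset [-0.5185 -0.4111  0.0309] yang 71.9 tilt [-9.e-04 -2.e-03 -1.e+00] F [0.4 0.4 0.1] w 0.0855 rz -30.8
```

```bash
python3 -m inch '[{"rotation":[0,0,0],"offset":[-0.0324,-0.0257,0.0019],"fingers":0},{"rotation":[0,0,0],"offset":[-0.0324,-0.0257,0.0019],"fingers":0},{"rotation":[0,0,0],"offset":[-0.0324,-0.0257,0.0019],"fingers":0},{"rotation":[0,0,0],"offset":[-0.0324,-0.0257,0.0019],"fingers":0},{"rotation":[0,0,0],"offset":[-0.0324,-0.0257,0.0019],"fingers":0},{"rotation":[0,0,0],"offset":[-0.0324,-0.0257,0.0019],"fingers":0},{"rotation":[0,0,0],"offset":[-0.0324,-0.0257,0.0019],"fingers":0},{"rotation":[0,0,0],"offset":[-0.0324,-0.0257,0.0019],"fingers":0},{"rotation":[0,0,0],"offset":[-0.0324,-0.0257,0.0019],"fingers":0},{"rotation":[0,0,0],"offset":[-0.0324,-0.0257,0.0019],"fingers":0},{"rotation":[0,0,0],"offset":[-0.0324,-0.0257,0.0019],"fingers":0},{"rotation":[0,0,0],"offset":[-0.0324,-0.0257,0.0019],"fingers":0},{"rotation":[0,0,0],"offset":[-0.0324,-0.0257,0.0019],"fingers":0},{"rotation":[0,0,0],"offset":[-0.0324,-0.0257,0.0019],"fingers":0},{"rotation":[0,0,0],"offset":[-0.0324,-0.0257,0.0019],"fingers":0},{"rotation":[0,0,0],"offset":[-0.0324,-0.0257,0.0019],"fingers":0},{"rotation":[0,0,-7.7],"offset":[0,0,0],"fingers":0},{"rotation":[0,0,-7.7],"offset":[0,0,0],"fingers":0},{"rotation":[0,0,-7.7],"offset":[0,0,0],"fingers":0},{"rotation":[0,0,-7.7],"offset":[0,0,0],"fingers":0}]'
python3 - <<'E'
from h import *
c=grab("wrist"); save(c,"w1.png",k=1.4)
for b in blobs(c,(22,90,40),(34,255,200),500): print(b[:,0].mean(0).round(),rect(c,b,.019))
go(.559,.041,.05,102.7)
print("tip px",proj(c,env.sense()["eef_pos"]))
E
```

```text
time: 2.1
eef_pos: [0.5587, 0.0414, 0.2001]
orientation: [-0.113, 0.994, 0.0, -0.001]
wrist_force: [-0.4, 0.9, -0.5]
width: 0.0852
[280. 157.] [ 0.5339  0.0376  0.0403  0.0383 13.9756]
t2.1 pos [0.5587 0.0416 0.2002] offset [-0.0004 -0.0007  0.1502] yang 103.1 tilt [-1.4e-03  1.0e-04 -1.0e+00] F [ 0.1  0.  -0.4] w 0.0857 rz 0.4
tip px [276.24007763 264.56912971]
```

View pics/w1.png

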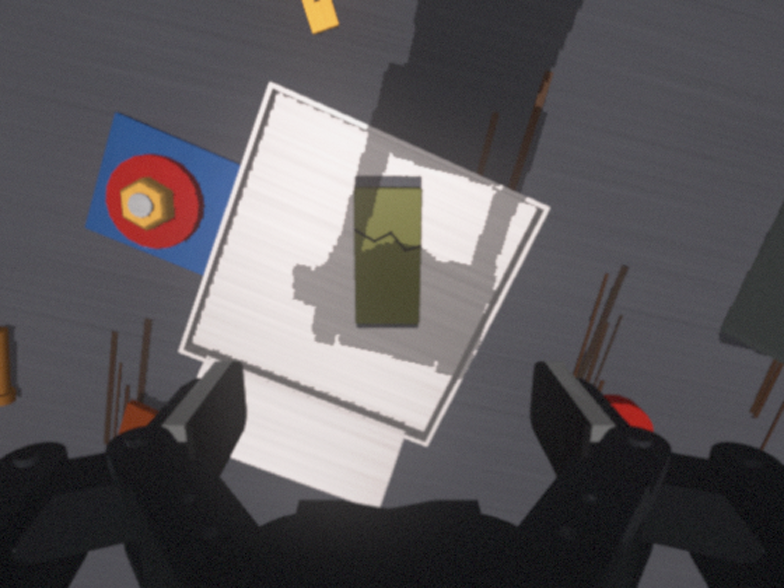

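The wrist view shows the cracked pad centred at display (389,251), lying parallel to the fingers, so the choice and yaw are both good.

```bash
python3 - <<'E'
from h import *
c=grab("wrist")
for uv in((356,178),(421,178),(354,326),(419,326),(389,252)): print(onz(c,uv[0]/1.4,uv[1]/1.4,.017).round(4))
for uv in((270,84),(550,208),(427,444),(180,350)): print("tray",onz(c,uv[0]/1.4,uv[1]/1.4,.018).round(4))
print("disc",onz(c,154/1.4,201/1.4,.022).round(4))
E
```

```text
[0.5127 0.0094 0.017 ]
[0.5029 0.0513 0.017 ]
[0.6148 0.0301 0.017 ]
[0.6041 0.0756 0.017 ]
[0.5563 0.0422 0.017 ]
tray [ 0.4682 -0.0558  0.018 ]
tray [0.502  0.1406 0.018 ]
tray [0.6963 0.1053 0.018 ]
tray [ 0.662 -0.09   0.018]
disc [ 0.5574 -0.1179  0.022 ]
```

```bash
python3 -m inch '[{"rotation":[0,0,0],"offset":[0,0,0.03],"fingers":0},{"rotation":[0,0,0],"offset":[0,0,0.03],"fingers":0},{"rotation":[0,0,0],"offset":[0,0,0.03],"fingers":0},{"rotation":[0,0,0],"offset":[0,0,0.03],"fingers":0},{"rotation":[0,0,0],"offset":[0,0,0.03],"fingers":0},{"rotation":[0,0,0],"offset":[0,0,0.02],"fingers":0},{"rotation":[0,0,0],"offset":[0,0,0.015],"fingers":0},{"rotation":[0,0,0],"offset":[0,0,0.01],"fingers":0},{"rotation":[0,0,0],"offset":[0,0,0],"fingers":0},{"rotation":[0,0,0],"offset":[0,0,0],"fingers":0.7},{"rotation":[0,0,0],"offset":[0,0,0],"fingers":1},{"rotation":[0,0,0],"offset":[0,0,0],"fingers":1},{"rotation":[0,0,0],"offset":[0,0,0],"fingers":1},{"rotation":[0,0,0],"offset":[0,0,0],"fingers":1}]' 60; python3 -c "
from h import *
go(.559,.0416,.005,102.7)"
```

```text
time: 3.6
eef_pos: [0.5609, 0.0416, 0.0077]
orientation: [-0.11, 0.994, -0.0, 0.002]
wrist_force: [0.3, 0.4, 6.1]
width: 0.0439
t3.6 pos [0.5609 0.0416 0.0077] offset [0.0019 0.0005 0.0026] yang 102.6 tilt [ 3.5e-03 -2.0e-04 -1.0e+00] F [0.3 0.4 6.1] w 0.0439 rz -0.1
```

```bash
python3 -m inch '[{"rotation":[0,0,0],"offset":[0,0,-0.01],"fingers":1},{"rotation":[0,0,0],"offset":[0,0,-0.03],"fingers":1},{"rotation":[0,0,0],"offset":[0,0,-0.04],"fingers":1},{"rotation":[0,0,0],"offset":[0,0,-0.04],"fingers":1},{"rotation":[0,0,0],"offset":[0,0,-0.04],"fingers":1},{"rotation":[0,0,0],"offset":[0,0,-0.03],"fingers":1},{"rotation":[0,0,0],"offset":[0,0,0],"fingers":1}]'; python3 -c "
from h import *
go(.467,.398,.2)"
```

```text
time: 4.3
eef_pos: [0.5625, 0.0416, 0.2017]
orientation: [-0.11, 0.994, -0.001, 0.005]
wrist_force: [0.9, -0.2, -1.8]
width: 0.044
t4.3 pos [0.5625 0.0416 0.2017] offset [0.0151 0.3686 0.0005] yang 102.7 tilt [ 1.050e-02 -5.000e-04 -9.999e-01] F [ 0.9 -0.2 -1.8] w 0.0440
```

```bash
python3 -m inch '[{"rotation":[0,0,0],"offset":[0.0014,0.0335,0],"fingers":1},{"rotation":[0,0,0],"offset":[0.0014,0.0335,0],"fingers":1},{"rotation":[0,0,0],"offset":[0.0014,0.0335,0],"fingers":1},{"rotation":[0,0,0],"offset":[0.0014,0.0335,0],"fingers":1},{"rotation":[0,0,0],"offset":[0.0014,0.0335,0],"fingers":1},{"rotation":[0,0,0],"offset":[0.0014,0.0335,0],"fingers":1},{"rotation":[0,0,0],"offset":[0.0014,0.0335,0],"fingers":1},{"rotation":[0,0,0],"offset":[0.0014,0.0335,0],"fingers":1},{"rotation":[0,0,0],"offset":[0.0014,0.0335,0],"fingers":1},{"rotation":[0,0,0],"offset":[0.0014,0.0335,0],"fingers":1},{"rotation":[0,0,0],"offset":[0.0014,0.0335,0],"fingers":1},{"rotation":[0,0,0],"offset":[0,0,0],"fingers":1},{"rotation":[0,0,0],"offset":[0,0,0],"fingers":1}]'; python3 -c "
from h import *
c=grab('wrist');save(c,'w2.png',k=1.4)
for p in [(.567,.488,.11),(.56,.3,.11),(.364,.312,.11),(.374,.494,.11)]: print(proj(c,p)*1.4)
go(.467,.398,.035)"
```

```text
time: 5.6
eef_pos: [0.4617, 0.3973, 0.1932]
orientation: [-0.111, 0.994, -0.001, -0.002]
wrist_force: [-0.5, -0.5, -2.8]
width: 0.0441
[503.45380549 507.12570954]
[169.46485734 429.57247102]
[244.96139508  42.99214522]
[635.83836161 163.08743199]
t5.7 pos [0.4623 0.3967 0.1936] offset [-0.0055  0.0005  0.1586] yang 102.7 tilt [-0.0031 -0.0029 -1.    ] F [-0.1 -0.8 -2.1] w 0.0439
```

View pics/w2.png

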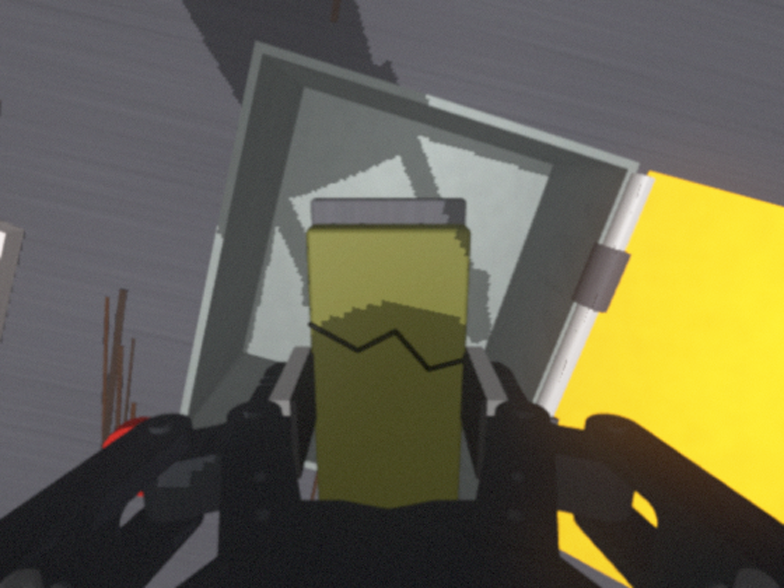

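```bash
python3 -m inch '[{"rotation":[0,0,0],"offset":[-0.005,0,0.02],"fingers":1},{"rotation":[0,0,7.5],"offset":[0,0,0],"fingers":1},{"rotation":[0,0,7.5],"offset":[0,0,0],"fingers":1},{"rotation":[0,0,0],"offset":[0,0,0.035],"fingers":1},{"rotation":[0,0,0],"offset":[0,0,0.035],"fingers":1},{"rotation":[0,0,0],"offset":[0,0,0.035],"fingers":1},{"rotation":[0,0,0],"offset":[0,0,0.025],"fingers":1},{"rotation":[0,0,0],"offset":[0,0,0.01],"fingers":1},{"rotation":[0,0,0],"offset":[0,0,0],"fingers":1},{"rotation":[0,0,0],"offset":[0,0,0],"fingers":0.3},{"rotation":[0,0,0],"offset":[0,0,0],"fingers":0},{"rotation":[0,0,0],"offset":[0,0,0],"fingers":0},{"rotation":[0,0,0],"offset":[0,0,0],"fingers":0},{"rotation":[0,0,0],"offset":[0,0,-0.03],"fingers":0},{"rotation":[0,0,0],"offset":[0,0,-0.04],"fingers":0},{"rotation":[0,0,0],"offset":[0,0,-0.04],"fingers":0},{"rotation":[0,0,0],"offset":[0,0,-0.04],"fingers":0},{"rotation":[0,0,0],"offset":[0,0,-0.04],"fingers":0},{"rotation":[0,0,0],"offset":[0,0,0],"fingers":0}]'; python3 -c "
from h import *
c=grab('wrist')
for b in blobs(c,(22,90,40),(34,255,200),500): print(b[:,0].mean(0).round(),rect(c,b,.02))
go(.59,-.29,.22)
t=grab('top');save(t,'t2.png',(50,160,240,140),3)
for b in blobs(t,(22,90,40),(34,255,200)): print(rect(t,b,.02))
"
```

```text
time: 7.55
eef_pos: [0.4724, 0.4019, 0.2354]
orientation: [0.02, 1.0, 0.005, 0.007]
wrist_force: [0.8, -0.5, 1.4]
width: 0.0857
[272. 169.] [4.695000e-01 3.994000e-01 9.380000e-02 4.310000e-02 1.773827e+02]
t7.6 pos [0.4708 0.4008 0.2318] offset [-0.1471 -0.6855  0.0088] yang 87.7 tilt [ 0.0087  0.0059 -0.9999] F [-0.3  1.  -1.1] w 0.0855 
[ 2.972000e-01 -1.957000e-01  9.500000e-02  4.690000e-02  1.713275e+02]
[ 3.5860e-01 -4.0670e-01  9.7000e-02  4.6200e-02  6.6698e+01]
[4.684000e-01 3.976000e-01 9.470000e-02 4.750000e-02 1.776718e+02]
```

The pad is in the box at (0.469, 0.398), seen from both cameras. Next, the sockets.

```bash
python3 -m inch '[{"rotation":[0,0,0],"offset":[-0.0086,-0.0403,0],"fingers":0},{"rotation":[0,0,0],"offset":[-0.0086,-0.0403,0],"fingers":0},{"rotation":[0,0,0],"offset":[-0.0086,-0.0403,0],"fingers":0},{"rotation":[0,0,0],"offset":[-0.0086,-0.0403,0],"fingers":0},{"rotation":[0,0,0],"offset":[-0.0086,-0.0403,0],"fingers":0},{"rotation":[0,0,0],"offset":[-0.0086,-0.0403,0],"fingers":0},{"rotation":[0,0,0],"offset":[-0.0086,-0.0403,0],"fingers":0},{"rotation":[0,0,0],"offset":[-0.0086,-0.0403,0],"fingers":0},{"rotation":[0,0,0],"offset":[-0.0086,-0.0403,0],"fingers":0},{"rotation":[0,0,0],"offset":[-0.0086,-0.0403,0],"fingers":0},{"rotation":[0,0,0],"offset":[-0.0086,-0.0403,0],"fingers":0},{"rotation":[0,0,0],"offset":[-0.0086,-0.0403,0],"fingers":0},{"rotation":[0,0,0],"offset":[-0.0086,-0.0403,0],"fingers":0},{"rotation":[0,0,0],"offset":[-0.0086,-0.0403,0],"fingers":0},{"rotation":[0,0,0],"offset":[-0.0086,-0.0403,0],"fingers":0},{"rotation":[0,0,0],"offset":[-0.0086,-0.0403,0],"fingers":0},{"rotation":[0,0,0],"offset":[-0.0086,-0.0403,0],"fingers":0},{"rotation":[0,0,0],"offset":[0,0,0],"fingers":0},{"rotation":[0,0,0],"offset":[0,0,0],"fingers":0}]'; python3 -c "
from h import *
c=grab('wrist');save(c,'w3.png',k=1.4)
for b in blobs(c,(100,130,60),(125,255,255),100): print('blue',b[:,0].mean(0).round(),rect(c,b,.084),rect(c,b,.006))
for b in blobs(c,(0,180,100),(6,255,255),100): print('red',b[:,0].mean(0).round(),rect(c,b,.022))
go(.59,-.29,.22)
"
```

```text
time: 9.55
eef_pos: [0.585, -0.2917, 0.2233]
orientation: [0.021, 1.0, 0.001, -0.002]
wrist_force: [-0.4, 0.8, -0.0]
width: 0.0855
blue [267. 203.] [ 5.947000e-01 -2.997000e-01  2.660000e-02  2.620000e-02  1.291352e+02] [ 6.160000e-01 -3.028000e-01  3.400000e-02  3.350000e-02  1.291352e+02]
blue [439. 140.] [ 5.47300e-01 -1.57200e-01  7.23000e-02  6.56000e-02  7.98907e+01] [ 0.5555 -0.1209  0.0923  0.0837 79.8908]
blue [302.  21.] [ 0.4542 -0.2668  0.0261  0.0249 21.4672] [ 0.4367 -0.2608  0.0333  0.0317 21.4673]
red [440. 145.] [ 5.57800e-01 -1.26800e-01  6.03000e-02  5.89000e-02  9.34864e+01]
t9.6 pos [ 0.5852 -0.2906  0.2237] offset [-0.0048  0.0008  0.0037] yang 87.6 tilt [-0.0033  0.0028 -1.    ] F [0.  0.7 0.1] w 0.0852
```

View pics/w3.png

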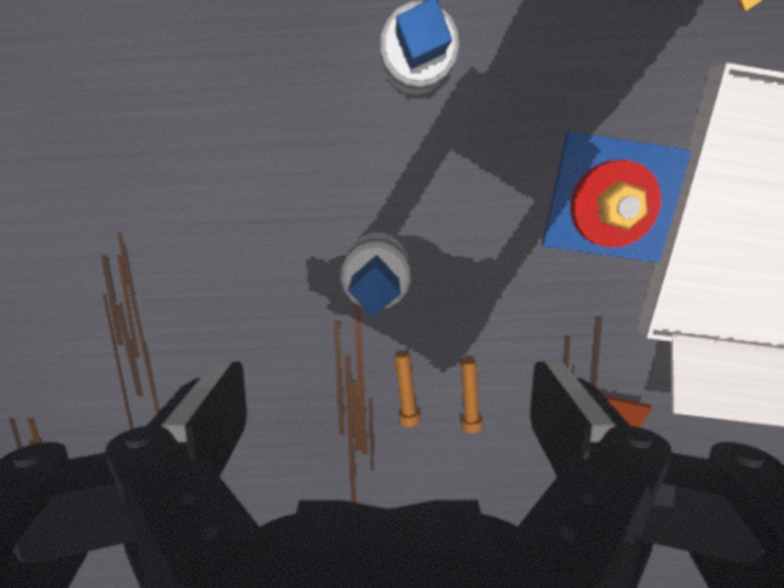

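Wrist view 3 shows socket A at display (375,275), turned about 39° (mod 90), and socket B at (420,40). The lug hold-down is at (617,204) with its nut at (625,205), which looks like the large nut with the short stud.

```bash
python3 -c "
from h import *
print(env.sense()['joints'].round(2))
c=grab('wrist')
for b in blobs(c,(18,80,60),(34,255,255),100):
    print(b[:,0].mean(0).round(),cv2.contourArea(b),rect(c,b,.036)); 
    q=cv2.approxPolyDP(cv2.convexHull(b),1.5,True); P=np.array([onz(c,u,v,.036)[:2] for u,v in q[:,0]]); d=np.roll(P,-1,0)-P; print(np.c_[np.hypot(*d.T)*1000,np.degrees(np.arctan2(d[:,1],d[:,0]))%60].round(1))
go(.5940,-.299,.10,39.1)
go(.5940,-.299,.10,129.1)
"
```

```text
[-0.57  0.28  1.55  0.    1.32 -2.1 ]
[443. 146.] 650.0 [ 5.57500e-01 -1.28400e-01  3.20000e-02  2.57000e-02  7.06651e+01]
[[18.   9.7]
 [13.6  9.6]
 [13.  10. ]
 [14.4 16.2]
 [ 9.4 42.3]
 [11.4 54.5]
 [11.8  1.7]]
t9.7 pos [ 0.5855 -0.2901  0.2242] offset [-0.0092 -0.0088  0.1241] yang 87.7 tilt [-0.0026  0.0022 -1.    ] F [-0.1 -0.4 -0.3] w 0.0857 rz 48.6
t9.7 pos [ 0.5855 -0.2901  0.2242] offset [-0.0092 -0.0088  0.1241] yang 87.7 tilt [-0.0026  0.0022 -1.    ] F [-0.1 -0.4 -0.3] w 0.0857 rz -41.4
```

```bash
python3 -m inch '[{"rotation":[0,0,0],"offset":[-0.0105,-0.0095,0.03],"fingers":0},{"rotation":[0,0,8.1],"offset":[0,0,0.01],"fingers":0},{"rotation":[0,0,8.1],"offset":[0,0,0.01],"fingers":0},{"rotation":[0,0,8.1],"offset":[0,0,0.01],"fingers":0},{"rotation":[0,0,8.1],"offset":[0,0,0.01],"fingers":0},{"rotation":[0,0,8.1],"offset":[0,0,0.01],"fingers":0},{"rotation":[0,0,8.1],"offset":[0,0,0.01],"fingers":0},{"rotation":[0,0,0],"offset":[0,0,0],"fingers":0},{"rotation":[0,0,0],"offset":[0,0,0],"fingers":0}]'; python3 -c "
from h import *
c=grab('wrist')
for b in blobs(c,(100,130,40),(125,255,255),100): print('blue',b[:,0].mean(0).round(),rect(c,b,.084),rect(c,b,.006))
go(.5955,-.3,.052,39.1)
"
```

```text
time: 10.55
eef_pos: [0.5962, -0.3, 0.1357]
orientation: [0.428, 0.904, 0.0, -0.001]
wrist_force: [0.9, 0.6, -0.1]
width: 0.0857
blue [279. 223.] [ 5.952000e-01 -2.970000e-01  3.010000e-02  2.240000e-02  1.294131e+02] [ 6.12000e-01 -3.17000e-01  4.22000e-02  3.15000e-02  1.29413e+02]
blue [389.  21.] [ 5.7310e-01 -1.7950e-01  5.8700e-02  2.8700e-02  3.9849e+01] [ 0.5811 -0.1524  0.0823  0.0402 39.849 ]
blue [105.  17.] [ 4.53800e-01 -2.67200e-01  2.37000e-02  2.11000e-02  2.12879e+01] [ 0.4138 -0.2753  0.0332  0.0296 21.2878]
t10.6 pos [ 0.5967 -0.3005  0.1363] offset [ 0.0012 -0.0006  0.0843] yang 39.3 tilt [ 2.e-04 -1.e-04 -1.e+00] F [1.4 0.6 0.2] w 0.0856 rz 0.2
```

```bash
python3 -m inch '[{"rotation":[0,0,0],"offset":[0,0,0.03],"fingers":0},{"rotation":[0,0,0],"offset":[0,0,0.03],"fingers":0},{"rotation":[0,0,0],"offset":[0,0,0.023],"fingers":0},{"rotation":[0,0,0],"offset":[0,0,0],"fingers":0.5},{"rotation":[0,0,0],"offset":[0,0,0],"fingers":1},{"rotation":[0,0,0],"offset":[0,0,0],"fingers":1},{"rotation":[0,0,0],"offset":[0,0,0],"fingers":1},{"rotation":[0,0,0],"offset":[0,0,0],"fingers":1},{"rotation":[0,0,0],"offset":[0,0,0],"fingers":1},{"rotation":[0,0,0],"offset":[0,0,0],"fingers":1}]' 80; python3 -c "
from h import *
go(.5955,-.3,.052,39.1)
"
```

```text
time: 11.6
eef_pos: [0.598, -0.3024, 0.0555]
orientation: [0.43, 0.903, -0.0, 0.002]
wrist_force: [-0.3, 0.5, 6.3]
width: 0.0228
t11.6 pos [ 0.598  -0.3024  0.0555] offset [ 0.0035 -0.0005  0.0035] yang 39.1 tilt [ 0.0034 -0.0021 -1.    ] F [-0.3  0.5  6.3] w 0.0228 rz -0.0
```

```bash
python3 -m inch '[{"rotation":[0,0,0],"offset":[0,0,-0.01],"fingers":1},{"rotation":[0,0,0],"offset":[0,0,-0.03],"fingers":1},{"rotation":[0,0,0],"offset":[0,0,-0.035],"fingers":1},{"rotation":[0,0,0],"offset":[0,0,-0.035],"fingers":1},{"rotation":[0,0,0],"offset":[0.02,0.019,0],"fingers":1},{"rotation":[0,0,0],"offset":[0.022,0.021,0],"fingers":1},{"rotation":[0,0,0],"offset":[0.022,0.021,0],"fingers":1},{"rotation":[0,0,0],"offset":[0.02,0.019,0],"fingers":1},{"rotation":[0,0,0],"offset":[0,0,0],"fingers":1},{"rotation":[0,0,0],"offset":[0,0,0],"fingers":1},{"rotation":[0,0,0],"offset":[0,0,0],"fingers":1}]'; python3 -c "
from h import *
c=grab('wrist'); save(c,'w4.png',k=1.4)
print(np.array(env.get_image('wrist')['T_tool_cam'])[:3,3])
go(.557,-.123,.1,39.1)
for b in blobs(c,(0,150,60),(6,255,255),100): print('red',b[:,0].mean(0).round(),rect(c,b,.022))
"
```

```text
time: 12.7
eef_pos: [0.6052, -0.1864, 0.1625]
orientation: [0.43, 0.903, -0.0, -0.0]
wrist_force: [-0.2, 0.0, -2.6]
width: 0.0227
[ 0.06825057  0.00025498 -0.14253537]
t12.8 pos [ 0.6054 -0.1869  0.1628] offset [0.0801 0.0026 0.0628] yang 39.0 tilt [-3.e-04 -2.e-04 -1.e+00] F [-1.1  0.8 -3.1] w 0.0229 rz -0.1
red [282.  94.] [ 0.5591 -0.1228  0.0592  0.0592  0.6202]
```

View pics/w4.png

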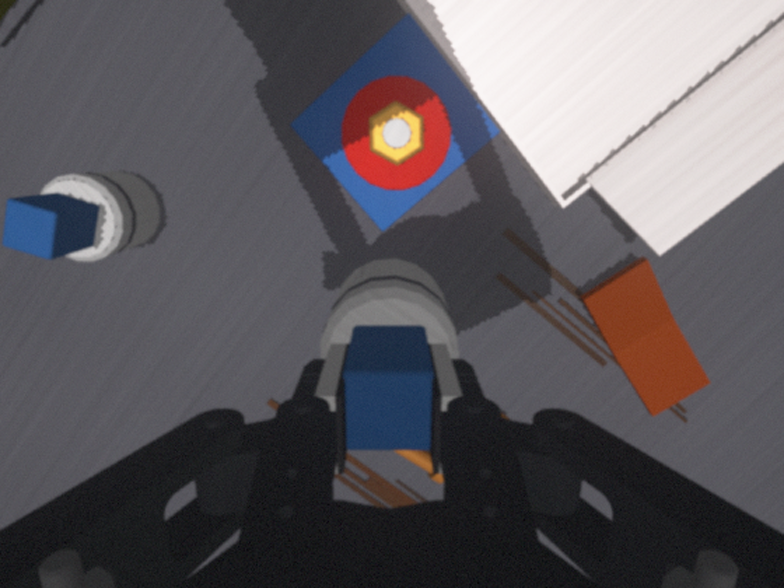

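Wrist view 4 shows the nut at display (397,132). It is about 54 px across flats against 108 px for the disc, so about 30 mm. Its corners are along tool x, so its yaw is about 9° mod 60. The held socket's adapter top spans rows 373–450.

```bash
python3 -c "
from h import *
c=grab('wrist'); s=env.sense(); M=Rn.from_quat(s['orientation']).as_matrix(); p=s['eef_pos']
for uv in((344,373),(432,373),(344,450),(432,450)):
  print('adapter tool',(M.T@(onz(c,uv[0]/1.4,uv[1]/1.4,p[2]+.0285)-p)).round(4))
for b in blobs(c,(0,150,40),(8,255,255),500)[:1]:
  (u,v),r=cv2.minEnclosingCircle(b); print('disc px',u*1.4,v*1.4,r*1.4, onz(c,u,v,.022))
n=onz(c,396.7/1.4,132/1.4,.036); d=onz(c,397/1.4,132.5/1.4,.022); print(n,d)
for a in [(397,101),(396,163)]: print(onz(c,a[0]/1.4,a[1]/1.4,.036))
print('nut tool',M.T@(n-p))
"
```

```text
adapter tool [ 0.0131 -0.0112 -0.0285]
adapter tool [ 0.0131  0.0117 -0.0285]
adapter tool [-0.0099 -0.0117 -0.0285]
adapter tool [-0.0099  0.0123 -0.0285]
disc px 646.8 336.0 77.31766815185546 [ 0.76026862 -0.11702869  0.022     ]
[ 0.55944713 -0.12259013  0.036     ] [ 0.55958031 -0.12211799  0.022     ]
[ 0.54965989 -0.11039802  0.036     ]
[ 0.56936866 -0.1352956   0.036     ]
nut tool [0.07888397 0.0047046  0.12678162]
```

```bash
python3 -m inch '[{"rotation":[0,0,0],"offset":[0.025,0.0014,0],"fingers":1},{"rotation":[0,0,0],"offset":[0.03,0.0016,0],"fingers":1},{"rotation":[0,0,0],"offset":[0.0223,0.0014,0],"fingers":1},{"rotation":[0,0,0],"offset":[0,0,0.025],"fingers":1},{"rotation":[0,0,0],"offset":[0,0,0.025],"fingers":1},{"rotation":[0,0,0],"offset":[0,0,0.012],"fingers":1},{"rotation":[0,0,0],"offset":[0,0,0],"fingers":1},{"rotation":[0,0,0],"offset":[0,0,0],"fingers":1}]'; python3 -c "
from h import *
go(.5595,-.1226,.0775,39.1)"; python3 -m inch '[{"rotation":[0,0,0],"offset":[0,0,0.003],"fingers":1},{"rotation":[0,0,0],"offset":[0,0,0.003],"fingers":1},{"rotation":[0,0,0],"offset":[0,0,0.003],"fingers":1},{"rotation":[0,0,0],"offset":[0,0,0.002],"fingers":1},{"rotation":[0,0,0],"offset":[0,0,0.002],"fingers":1},{"rotation":[0,0,0],"offset":[0,0,0],"fingers":1}]'; python3 -c "
from h import *
go(.5595,-.1226,.0775,39.1)"
```

```text
time: 13.65
eef_pos: [0.5608, -0.1236, 0.1013]
orientation: [0.43, 0.903, 0.0, 0.0]
wrist_force: [0.3, 0.3, -1.7]
width: 0.0225
t13.7 pos [ 0.5608 -0.1236  0.1013] offset [ 0.0016 -0.0003  0.0238] yang 39.0 tilt [ 4.e-04 -2.e-04 -1.e+00] F [ 0.3  0.3 -1.7] w 0.0225 rz -0.1
time: 14.25
eef_pos: [0.56, -0.1229, 0.0875]
orientation: [0.43, 0.903, -0.0, -0.0]
wrist_force: [-0.9, 0.7, -3.3]
width: 0.0228
t14.2 pos [ 0.56   -0.1229  0.0875] offset [ 0.0005 -0.0002  0.01  ] yang 39.1 tilt [-8.e-04  3.e-04 -1.e+00] F [-0.9  0.7 -3.3] w 0.0228 rz -0.0
```

No contact yet, 4 mm below the nut-top level, so it is sliding over the nut. I'll continue down.

```bash
python3 -m inch '[{"rotation":[0,0,0],"offset":[0,0,0.003],"fingers":1},{"rotation":[0,0,0],"offset":[0,0,0.003],"fingers":1},{"rotation":[0,0,0],"offset":[0,0,0.002],"fingers":1},{"rotation":[0,0,0],"offset":[0,0,0.002],"fingers":1},{"rotation":[0,0,0],"offset":[0,0,0.001],"fingers":1},{"rotation":[0,0,0],"offset":[0,0,0],"fingers":1},{"rotation":[0,0,0],"offset":[0,0,0],"fingers":1}]'; python3 -c "
from h import *
go(.5595,-.1226,.0775,39.1)"
```

```text
time: 14.95
eef_pos: [0.5611, -0.1233, 0.081]
orientation: [0.43, 0.903, -0.0, -0.0]
wrist_force: [-5.8, 2.4, 17.2]
width: 0.023
t14.9 pos [ 0.5611 -0.1233  0.081 ] offset [ 0.0016 -0.0008  0.0035] yang 39.1 tilt [-2.e-04 -3.e-04 -1.e+00] F [-5.8  2.4 17.2] w 0.0230 rz -0.0
```

```bash
python3 -m inch '[{"rotation":[0,0,0],"offset":[0.0015,-0.0005,0],"fingers":1},{"rotation":[0,0,2],"offset":[0,0,0],"fingers":1},{"rotation":[0,0,-4],"offset":[0,0,0.001],"fingers":1},{"rotation":[0,0,2],"offset":[0,0,0.001],"fingers":1},{"rotation":[0,0,0],"offset":[0,0,0],"fingers":1},{"rotation":[0,0,0],"offset":[0,0,0],"fingers":1}]'; python3 -c "
from h import *
go(.5595,-.1226,.0775,39.1)
c=grab('scene'); u,v=proj(c,(.56,-.123,.04)); print(u,v); save(c,'s2.png',(int(u)-60,int(v)-60,120,90),6)"
```

```text
time: 15.55
eef_pos: [0.5619, -0.1237, 0.081]
orientation: [0.43, 0.903, -0.0, 0.003]
wrist_force: [-5.9, 1.4, 19.8]
width: 0.0231
t15.6 pos [ 0.5619 -0.1237  0.081 ] offset [ 0.0024 -0.0012  0.0035] yang 39.1 tilt [ 0.0043 -0.003  -1.    ] F [-5.9  1.4 19.8] w 0.0231 rz -0.0
241.54996177690015 230.60210986789915
```

View pics/s2.png

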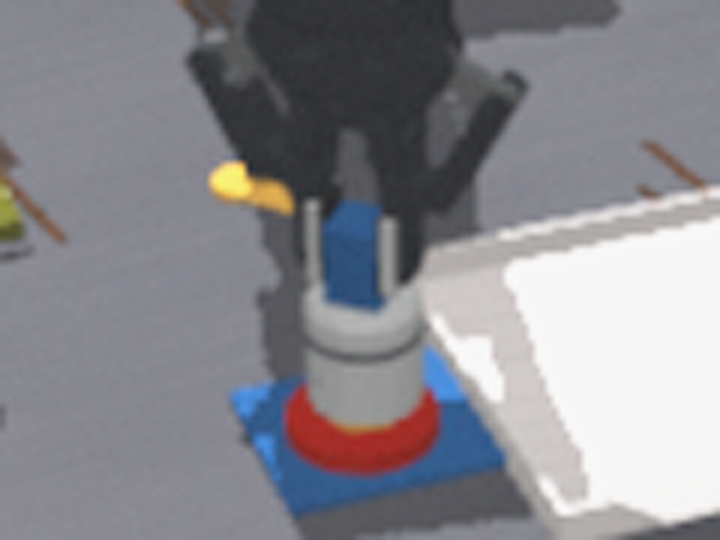

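Scene crop: a thin brass strip at (365,430) under the rim, so the socket is on the nut but still a few mm short. The side force says the tool sits about 1–2 mm too far in +x. I'll ease off, shift and press again.

```bash
python3 -c "
from h import *
c=grab('scene'); o=-c['R'].T@c['t']; a=np.array([.56,-.123]); d=o[:2]-a; d/=np.hypot(*d); u0,v0=proj(c,(.56,-.123,.04)); u0=int(u0)-60;v0=int(v0)-60
for z in(.022,.026,.03,.034,.07,.074,.078,.082): p=proj(c,[*(a+.024*d),z]); print(z,(p-[u0,v0])*6)
p=proj(c,[*(a+.032*d),.022]); print('disc near',(p-[u0,v0])*6)
"
python3 -m inch '[{"rotation":[0,0,0],"offset":[0,0,-0.003],"fingers":1},{"rotation":[0,0,0],"offset":[0.001,-0.0012,-0.001],"fingers":1},{"rotation":[0,0,0],"offset":[0,0,0],"fingers":1}]'; python3 -c "
from h import *
go(.5595,-.1226,.0775,39.1)"; python3 -m inch '[{"rotation":[0,0,0],"offset":[0,0,0.002],"fingers":1},{"rotation":[0,0,0],"offset":[0,0,0.002],"fingers":1},{"rotation":[0,0,1.5],"offset":[0,0,0.001],"fingers":1},{"rotation":[0,0,-3],"offset":[0,0,0],"fingers":1},{"rotation":[0,0,1.5],"offset":[0,0,0],"fingers":1},{"rotation":[0,0,0],"offset":[0,0,0],"fingers":1}]'; python3 -c "
from h import *
go(.5595,-.1226,.0775,39.1)"
```

```text
0.022 [365.16432689 434.30407791]
0.026 [364.95230479 426.26837382]
0.03 [364.73946669 418.20103436]
0.034 [364.52580793 410.1018747 ]
0.07 [362.5651634  335.74631873]
0.074 [362.34303408 327.3184722 ]
0.078 [362.12003051 318.85667549]
0.082 [361.89614758 310.36072577]
disc near [365.47690498 446.14960186]
time: 15.95
eef_pos: [0.5602, -0.1232, 0.0812]
orientation: [0.43, 0.903, 0.0, 0.003]
wrist_force: [2.0, 0.3, 6.9]
width: 0.0227
t15.9 pos [ 0.5602 -0.1232  0.0812] offset [ 0.0009 -0.0002  0.0037] yang 39.0 tilt [ 0.0063 -0.0022 -1.    ] F [2.  0.3 6.9] w 0.0227 rz -0.1
time: 16.55
eef_pos: [0.5613, -0.1237, 0.0807]
orientation: [0.43, 0.903, -0.0, 0.003]
wrist_force: [-5.0, 0.9, 27.2]
width: 0.0232
t16.6 pos [ 0.5613 -0.1237  0.0807] offset [ 0.002  -0.0007  0.0032] yang 39.1 tilt [ 0.0063 -0.003  -1.    ] F [-5.   0.9 27.2] w 0.0232 rz -0.0
```

```bash
python3 -c "
from h import *
c=grab('scene'); u,v=proj(c,(.56,-.123,.04)); u=int(u);v=int(v)
for r in range(v+6,v+22): print(r,c['p'][r,u-3:u+7:3].tolist())
w=grab('wrist'); cv2.imwrite('pics/mix.png',np.hstack([cv2.resize(w['p'][160:330,200:360,::-1],None,fx=2.4,fy=2.4,interpolation=2),cv2.resize(cv2.imread('pics/w4.png'),(560,420))[160:330,200:360].repeat(1,0) if 0 else cv2.resize(cv2.resize(cv2.imread('pics/w4.png'),(560,420))[160:330,200:360],None,fx=2.4,fy=2.4,interpolation=2)]))
"
```

```text
236 [[149, 151, 150], [151, 151, 151], [145, 147, 147], [146, 146, 144]]
237 [[152, 154, 151], [151, 153, 152], [144, 145, 145], [145, 146, 145]]
238 [[150, 151, 150], [150, 151, 150], [150, 151, 151], [145, 142, 140]]
239 [[154, 153, 147], [151, 152, 151], [152, 152, 151], [150, 115, 114]]
240 [[165, 143, 120], [158, 146, 130], [161, 141, 125], [156, 62, 56]]
241 [[174, 108, 64], [168, 118, 72], [171, 106, 59], [163, 47, 39]]
242 [[166, 53, 40], [166, 61, 45], [163, 44, 41], [162, 43, 37]]
243 [[163, 44, 38], [164, 44, 39], [164, 45, 40], [161, 42, 36]]
244 [[165, 45, 38], [164, 44, 37], [162, 43, 36], [157, 44, 38]]
245 [[160, 44, 39], [162, 44, 40], [155, 45, 39], [148, 46, 42]]
246 [[149, 43, 36], [151, 41, 36], [141, 40, 33], [140, 43, 35]]
247 [[145, 44, 37], [145, 43, 39], [143, 44, 38], [128, 50, 57]]
248 [[126, 58, 75], [132, 53, 60], [124, 57, 74], [90, 75, 108]]
249 [[76, 81, 120], [93, 77, 109], [76, 82, 121], [54, 95, 144]]
250 [[52, 92, 141], [54, 92, 140], [52, 92, 139], [53, 93, 139]]
251 [[54, 93, 142], [51, 89, 134], [50, 86, 131], [57, 83, 118]]
```

View pics/mix.png

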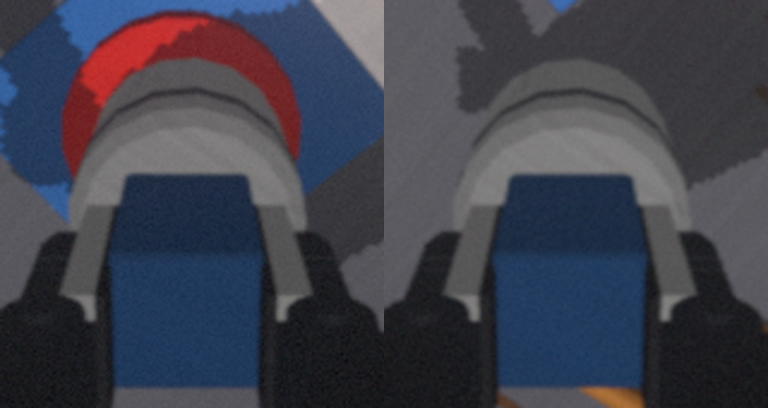

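```bash
python3 -m inch '[{"rotation":[0,0,0],"offset":[0,0,-0.003],"fingers":1},{"rotation":[0,0,0],"offset":[0,0,-0.002],"fingers":1},{"rotation":[0,0,0],"offset":[0,0,0],"fingers":1}]'; python3 -m inch '[{"rotation":[0,0,0],"offset":[0,0.0015,0],"fingers":1},{"rotation":[0,0,0],"offset":[0,0.0015,0],"fingers":1},{"rotation":[0,0,0],"offset":[0,0,0],"fingers":1}]';python3 -m inch '[{"rotation":[0,0,0],"offset":[0,-0.003,0],"fingers":1},{"rotation":[0,0,0],"offset":[0,-0.003,0],"fingers":1},{"rotation":[0,0,0],"offset":[0,0,0],"fingers":1}]';python3 -m inch '[{"rotation":[0,0,0],"offset":[0.003,0.003,0],"fingers":1},{"rotation":[0,0,0],"offset":[0,0,0],"fingers":1}]';python3 -m inch '[{"rotation":[0,0,0],"offset":[-0.003,0,0],"fingers":1},{"rotation":[0,0,0],"offset":[-0.003,0,0],"fingers":1},{"rotation":[0,0,0],"offset":[0,0,0],"fingers":1}]';python3 -m inch '[{"rotation":[0,0,0],"offset":[0.003,0,0],"fingers":1},{"rotation":[0,0,0],"offset":[0,0,0],"fingers":1}]'
```

```text
time: 16.95
eef_pos: [0.5601, -0.1232, 0.0811]
orientation: [0.43, 0.903, 0.0, 0.003]
wrist_force: [1.6, -0.8, 8.6]
width: 0.0226
time: 17.25
eef_pos: [0.5607, -0.1227, 0.081]
orientation: [0.429, 0.903, -0.002, 0.001]
wrist_force: [-2.0, -4.7, 11.8]
width: 0.023
time: 17.55
eef_pos: [0.5581, -0.1244, 0.0808]
orientation: [0.431, 0.903, 0.001, 0.003]
wrist_force: [2.3, 1.0, 7.4]
width: 0.0229
time: 17.75
eef_pos: [0.5581, -0.1222, 0.081]
orientation: [0.43, 0.903, -0.001, 0.004]
wrist_force: [0.5, -4.2, 7.4]
width: 0.0231
time: 18.05
eef_pos: [0.5591, -0.1233, 0.081]
orientation: [0.43, 0.903, 0.001, -0.002]
wrist_force: [-4.4, 4.6, 16.9]
width: 0.0227
time: 18.25
eef_pos: [0.5585, -0.1227, 0.081]
orientation: [0.43, 0.903, -0.0, 0.001]
wrist_force: [-1.7, 0.3, 11.4]
width: 0.0227
```

```bash
python3 -c "
from h import *
w=grab('wrist'); s=env.sense(); M=Rn.from_quat(s['orientation']).as_matrix(); p=s['eef_pos']; print(p)
def toolat(u,v,x):
    o,d=ray(w,u,v); o=M.T@(o-p); d=M.T@d; return (o+d*(x-o[0])/d[0]).round(4)
hsv=cv2.cvtColor(w['p'],cv2.COLOR_RGB2HSV)
red=cv2.inRange(hsv,np.array((0,150,60)),np.array((8,255,255)))|cv2.inRange(hsv,np.array((174,150,60)),np.array((180,255,255)))
for u in(272,276,280):
    col=np.where(red[140:230,u])[0]+140; print(u,col.min(),col.max())
v=col.max()+1; 
print('rim edge tool', toolat(276,v-.5,.0256), toolat(276,v-.5,.024),'bodytop line',[toolat(276,160+y/2.4,.0256) for y in (90,102,128)])
print('adapter front top', toolat(200+186/2.4,160+253/2.4,.0136),'adapter front bottom',toolat(200+186/2.4,160+176/2.4,.0136))
print('disc apex', onz(w,276,col.min(),.022))
"
```

```text
[ 0.55852659 -0.12269915  0.08097328]
272 170 184
276 171 183
280 171 183
rim edge tool [ 0.0256 -0.0005  0.0566] [ 0.024  -0.0005  0.0641] bodytop line [array([ 0.0256, -0.0003,  0.0233]), array([ 0.0256, -0.0003,  0.0139]), array([ 0.0256, -0.0002, -0.0036])]
adapter front top [ 0.0136  0.0004 -0.0288] adapter front bottom [0.0136 0.0004 0.0045]
disc apex [ 0.53766803 -0.09769865  0.022     ]
```

The evidence now points to the wrong socket. There are 3+ mm of side play, it stops hard at rim z of about 0.0255, and brass is clearly visible below the rim. If the disc top is at 0.016, that is about 10 mm short. A yaw-twist test will confirm: a fitting hex would resist.

```bash
python3 -m inch '[{"rotation":[0,0,7],"offset":[0,0,0],"fingers":1},{"rotation":[0,0,7],"offset":[0,0,0],"fingers":1},{"rotation":[0,0,0],"offset":[0,0,0],"fingers":1}]'; python3 -c "
from h import *
print(env.sense()['wrist_torque'].round(2)); go(.5578,-.1226,.081,39.1)"
```

```text
time: 18.6
eef_pos: [0.5596, -0.123, 0.081]
orientation: [0.538, 0.843, 0.0, 0.002]
wrist_force: [0.9, -0.5, 9.3]
width: 0.0227
[-0.21 -0.13 -0.08]
t18.6 pos [ 0.5596 -0.123   0.081 ] offset [ 0.0011 -0.0015 -0.    ] yang 24.9 tilt [ 0.0043 -0.0017 -1.    ] F [ 0.9 -0.5  9.3] w 0.0227 rz -14.2
```

It turns freely, with only 0.08 N m. So A is the wrong socket, and B should fit. I'll put A back upright where it stood.

```bash
python3 -m inch '[{"rotation":[0,0,0],"offset":[0,0,-0.02],"fingers":1},{"rotation":[0,0,0],"offset":[0,0,-0.03],"fingers":1},{"rotation":[0,0,0],"offset":[0,0,-0.02],"fingers":1},{"rotation":[0,0,0],"offset":[-0.025,-0.006,0],"fingers":1},{"rotation":[0,0,0],"offset":[-0.042,-0.01,0],"fingers":1},{"rotation":[0,0,0],"offset":[-0.042,-0.01,0],"fingers":1},{"rotation":[0,0,0],"offset":[-0.042,-0.01,0],"fingers":1},{"rotation":[0,0,0],"offset":[-0.025,-0.005,0],"fingers":1},{"rotation":[0,0,0],"offset":[0,0,0.03],"fingers":1},{"rotation":[0,0,0],"offset":[0,0,0.03],"fingers":1},{"rotation":[0,0,0],"offset":[0,0,0.015],"fingers":1},{"rotation":[0,0,0],"offset":[0,0,0],"fingers":1},{"rotation":[0,0,0],"offset":[0,0,0],"fingers":1}]'; python3 -c "
from h import *
go(.597,-.3,.0555,24.9)"
```

```text
time: 19.9
eef_pos: [0.5943, -0.2983, 0.073]
orientation: [0.537, 0.844, 0.0, -0.001]
wrist_force: [0.9, -0.7, -2.1]
width: 0.0229
t19.9 pos [ 0.5943 -0.2983  0.073 ] offset [-0.0027  0.0017  0.0175] yang 25.1 tilt [-0.0017  0.0012 -1.    ] F [ 0.9 -0.7 -2.1] w 0.0229 rz 0.2
```

Lower 18 mm, open, retreat straight up.

```bash
python3 -m inch '[{"rotation":[0,0,0],"offset":[0,0,0.01],"fingers":1},{"rotation":[0,0,0],"offset":[0,0,0.006],"fingers":1},{"rotation":[0,0,0],"offset":[0,0,0.002],"fingers":1},{"rotation":[0,0,0],"offset":[0,0,0],"fingers":1}]'; python3 -m inch '[{"rotation":[0,0,0],"offset":[0,0,0],"fingers":0.5},{"rotation":[0,0,0],"offset":[0,0,0],"fingers":0},{"rotation":[0,0,0],"offset":[0,0,0],"fingers":0},{"rotation":[0,0,0],"offset":[0,0,0],"fingers":0},{"rotation":[0,0,0],"offset":[0,0,-0.02],"fingers":0},{"rotation":[0,0,0],"offset":[0,0,-0.04],"fingers":0},{"rotation":[0,0,0],"offset":[0,0,-0.05],"fingers":0},{"rotation":[0,0,0],"offset":[0,0,-0.05],"fingers":0},{"rotation":[0,0,0],"offset":[0,0,0],"fingers":0}]'; python3 -c "
from h import *
c=grab('wrist'); t=grab('top')
for b in blobs(c,(100,130,40),(125,255,255),100): print('blue',b[:,0].mean(0).round(),rect(c,b,.084))
for b in blobs(t,(100,130,40),(125,255,255),40): print('top blue',b[:,0].mean(0).round(),rect(t,b,.084))
print(env.sense()['joints'].round(2))
go(.453,-.267,.16,21.4)
go(.453,-.267,.16,111.4)"
```

```text
time: 20.3
eef_pos: [0.5949, -0.2989, 0.0559]
orientation: [0.537, 0.844, 0.0, 0.0]
wrist_force: [-0.1, -0.3, -3.0]
width: 0.023
time: 21.2
eef_pos: [0.6, -0.3022, 0.2275]
orientation: [0.537, 0.844, -0.0, 0.01]
wrist_force: [1.0, -0.7, 1.9]
width: 0.0854
blue [272. 178.] [ 5.936000e-01 -2.949000e-01  2.590000e-02  2.060000e-02  1.150015e+02]
blue [124.  71.] [ 0.4537 -0.2662  0.0242  0.0228 19.2999]
blue [309.  17.] [ 0.5673 -0.1761  0.0698  0.0324 25.4141]
top blue [557. 354.] [ 1.703000e-01 -6.045000e-01  1.479000e-01  1.740000e-02  1.738892e+02]
top blue [327. 194.] [ 5.43500e-01 -1.13300e-01  8.28000e-02  7.95000e-02  7.96286e+01]
top blue [402. 172.] [ 5.914000e-01 -2.926000e-01  3.140000e-02  2.220000e-02  1.151692e+02]
top blue [  8. 113.] [0.7644 0.6414 0.18   0.0426 2.3961]
top blue [544.  61.] [ 8.568000e-01 -6.321000e-01  1.491000e-01  9.640000e-02  1.750469e+02]
[-0.57  0.31  1.52 -0.    1.3  -1.01]
t21.3 pos [ 0.5963 -0.2999  0.2193] offset [ 0.0908 -0.116   0.0585] yang 25.0 tilt [ 0.0051 -0.0033 -1.    ] F [ 0.5  0.2 -0. ] w 0.0853 rz 3.6
t21.3 pos [ 0.5963 -0.2999  0.2193] offset [ 0.0908 -0.116   0.0585] yang 25.0 tilt [ 0.0051 -0.0033 -1.    ] F [ 0.5  0.2 -0. ] w 0.0853 rz -86.4
```

```bash
python3 -m inch '[{"rotation":[0,0,3.6],"offset":[0,0,0],"fingers":0},{"rotation":[0,0,0],"offset":[0.0209,-0.0303,0.01],"fingers":0},{"rotation":[0,0,0],"offset":[0.0209,-0.0303,0.01],"fingers":0},{"rotation":[0,0,0],"offset":[0.0209,-0.0303,0.015],"fingers":0},{"rotation":[0,0,0],"offset":[0.0209,-0.0303,0.02],"fingers":0},{"rotation":[0,0,0],"offset":[0,0,0.02],"fingers":0},{"rotation":[0,0,0],"offset":[0,0,0],"fingers":0},{"rotation":[0,0,0],"offset":[0,0,0],"fingers":0}]'; python3 -c "
from h import *
c=grab('wrist');s=env.sense(); M=Rn.from_quat(s['orientation']).as_matrix(); p=s['eef_pos']
for b in blobs(c,(100,130,40),(125,255,255),100):
  r=rect(c,b,.084); print('blue',b[:,0].mean(0).round(),r, M.T@(np.array([r[0],r[1],.084])-p))
go(.453,-.267,.054,21.4)"
```

```text
time: 22.1
eef_pos: [0.451, -0.2651, 0.1398]
orientation: [0.563, 0.826, 0.0, -0.001]
wrist_force: [-0.4, -0.6, 0.8]
width: 0.0853
blue [279. 221.] [ 4.512000e-01 -2.621000e-01  3.000000e-02  2.230000e-02  1.115591e+02] [0.0038127  0.00050609 0.05711781]
blue [475.  71.] [ 5.18800e-01 -1.43000e-01  6.63000e-02  6.07000e-02  7.98196e+01] [0.08993397 0.10698472 0.05712203]
t22.1 pos [ 0.4521 -0.2658  0.1411] offset [-0.0014  0.0004  0.0871] yang 21.5 tilt [ 3.e-04 -1.e-04 -1.e+00] F [ 0.6 -0.7  0.8] w 0.0855 rz 0.1
```

```bash
python3 -m inch '[{"rotation":[0,0,0],"offset":[0.0005,0,0.03],"fingers":0},{"rotation":[0,0,0],"offset":[0,0,0.03],"fingers":0},{"rotation":[0,0,0],"offset":[0,0,0.026],"fingers":0},{"rotation":[0,0,0],"offset":[0,0,0],"fingers":0.5},{"rotation":[0,0,0],"offset":[0,0,0],"fingers":1},{"rotation":[0,0,0],"offset":[0,0,0],"fingers":1},{"rotation":[0,0,0],"offset":[0,0,0],"fingers":1},{"rotation":[0,0,0],"offset":[0,0,0],"fingers":1},{"rotation":[0,0,0],"offset":[0,0,0],"fingers":1},{"rotation":[0,0,0],"offset":[0,0,0],"fingers":1}]' 80;  python3 -c "
from h import *
print(env.sense()['joints'].round(2))
go(.56,-.1225,.16,9.5)"
```

```text
time: 23.15
eef_pos: [0.4529, -0.2664, 0.0572]
orientation: [0.563, 0.826, -0.0, 0.002]
wrist_force: [-0.7, -0.7, 5.2]
width: 0.0227
[-0.67  0.23  1.97 -0.    0.94 -1.04]
t23.1 pos [ 0.4529 -0.2664  0.0572] offset [ 0.0944  0.1525 -0.1029] yang 21.5 tilt [ 0.0035 -0.0029 -1.    ] F [-0.7 -0.7  5.2] w 0.0227 rz 12.0
```

```bash
python3 -m inch '[{"rotation":[0,0,0],"offset":[0,0,-0.01],"fingers":1},{"rotation":[0,0,0],"offset":[0,0,-0.03],"fingers":1},{"rotation":[0,0,0],"offset":[0,0,-0.035],"fingers":1},{"rotation":[0,0,6],"offset":[0,0,-0.035],"fingers":1},{"rotation":[0,0,6],"offset":[0,0,0],"fingers":1},{"rotation":[0,0,0],"offset":[0.011,0.032,0],"fingers":1},{"rotation":[0,0,0],"offset":[0.011,0.032,0],"fingers":1},{"rotation":[0,0,0],"offset":[0.011,0.033,0],"fingers":1},{"rotation":[0,0,0],"offset":[0.011,0.032,0],"fingers":1},{"rotation":[0,0,0],"offset":[0,0,0],"fingers":1},{"rotation":[0,0,0],"offset":[0,0,0],"fingers":1},{"rotation":[0,0,0],"offset":[0,0,0],"fingers":1}]'; python3 -c "
from h import *
c=grab('wrist');s=env.sense(); M=Rn.from_quat(s['orientation']).as_matrix(); p=s['eef_pos']
u,v=proj(c,(.5595,-.1225,.03)); print(u,v); a,b=max(0,int(u)-50),max(0,int(v)-60); print(a,b)
im=c['p'][b:b+100,a:a+100]; w2=c['p'][230:330,230:330]
cv2.imwrite('pics/nut.png',np.hstack([cv2.resize(im,(500,500),interpolation=2),cv2.resize(w2,(300,500),interpolation=2)])[:,:,::-1])
go(.5595,-.1225,.11,9.5)"
```

```text
time: 24.35
eef_pos: [0.5697, -0.2002, 0.1638]
orientation: [0.647, 0.763, -0.001, -0.001]
wrist_force: [-0.1, -0.2, -3.8]
width: 0.0228
281.10222846847887 95.60008916509338
231 35
t24.4 pos [ 0.5697 -0.2005  0.1641] offset [0.0786 0.0028 0.0541] yang 9.4 tilt [-2.3e-03  7.0e-04 -1.0e+00] F [ 0.4  0.3 -3.7] w 0.0229 rz -0.1
```

View pics/nut.png

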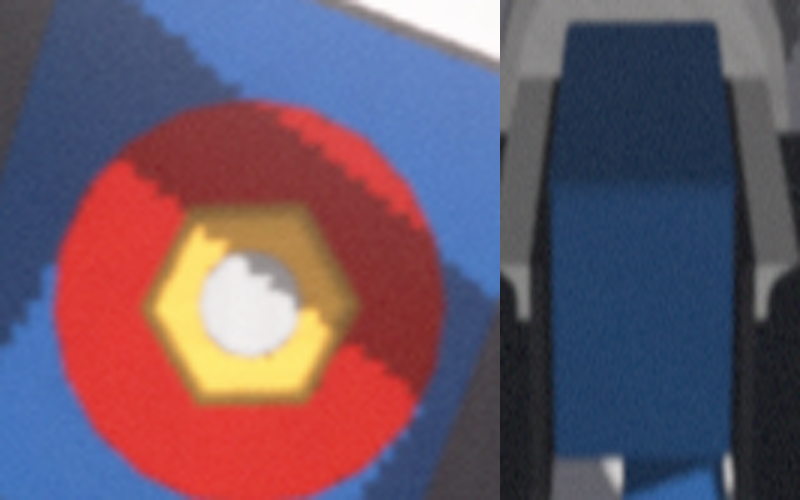

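The nut shows clearly: flats at rows 205/403, corners left and right, so it is aligned with the tool at yaw 9.4°. It measures nearer 30 mm than 24, which casts doubt on my reading of socket A. I'll check stud height from the parallax in the earlier oblique view.

```bash
cat > par.py <<'E'
from h import *
im=env.get_image('wrist'); T=np.array(im['T_tool_cam']); 
for f,pos,q in(('w1.png',(.5587,.0414,.2001),(-.113,.994,0,-.001)),('w3.png',(.5852,-.2910,.2235),(.021,1.,.001,-.002))):
    W=np.eye(4); W[:3,:3]=Rn.from_quat(q).as_matrix(); W[:3,3]=pos; C=np.linalg.inv(W@T); c=dict(K=np.array(im['K']),k1=im['k1'],R=C[:3,:3],t=C[:3,3])
    p=cv2.imread('pics/'+f)[:,:,::-1]; c['p']=p
    m=blobs(c,(0,150,60),(6,255,255),2000); (u,v),r=cv2.minEnclosingCircle(max(m,key=cv2.contourArea)); print(f,'disc',u,v,r)
    y=max(blobs(c,(14,80,60),(34,255,255),400),key=lambda b:-abs(b[:,0].mean(0)-[u,v]).sum()); print('nut bbox',cv2.boundingRect(y))
    x0,y0,w,h=cv2.boundingRect(y); g=np.zeros(p.shape[:2],np.uint8); g[y0:y0+h,x0:x0+w]=1
    hs=cv2.cvtColor(np.ascontiguousarray(p),cv2.COLOR_RGB2HSV); st=(hs[:,:,1]<70)&(g>0); vv,uu=np.where(st); print('stud',uu.mean(),vv.mean(),st.sum())
    for z0 in(.016,.022):
        X=(.5594,-.1226); print(z0,[ (proj(c,(*X,z0+dz))*1.4).round(1).tolist() for dz in(0,.014,.017,.032)])
        c['t']=c['t']
E
python3 par.py
```

```text
w1.png disc 154.0 200.5 48.541316986083984
nut bbox (121, 178, 52, 51)
stud 139.7760532150776 204.83813747228382 451
0.016 [[151.4, 202.5], [141.2, 204.7], [138.9, 205.2], [126.8, 207.7]]
0.022 [[147.1, 203.4], [136.6, 205.7], [134.2, 206.2], [121.6, 208.8]]
w3.png disc 615.5 203.0 45.21348190307617
nut bbox (598, 183, 49, 46)
stud 628.578811369509 206.6950904392765 387
0.016 [[617.3, 205.1], [626.5, 207.2], [628.6, 207.7], [639.5, 210.1]]
0.022 [[621.1, 206.0], [630.7, 208.1], [632.8, 208.6], [644.1, 211.1]]
```

Disc-to-stud parallax is 14 px, against 12.5 expected for the short stud and 24.6 for the tall one. So it is the 30 mm nut, and socket A was only resting on top of it: either the wrong socket or 30° out. Now trying B at this yaw.

```bash
python3 -m inch '[{"rotation":[0,0,0],"offset":[0.025,0.0008,0],"fingers":1},{"rotation":[0,0,0],"offset":[0.03,0.0008,0],"fingers":1},{"rotation":[0,0,0],"offset":[0.022,0.0008,0],"fingers":1},{"rotation":[0,0,0],"offset":[0,0,0.03],"fingers":1},{"rotation":[0,0,0],"offset":[0,0,0.03],"fingers":1},{"rotation":[0,0,0],"offset":[0,0,0.01],"fingers":1},{"rotation":[0,0,0],"offset":[0,0,0],"fingers":1},{"rotation":[0,0,0],"offset":[0,0,0.003],"fingers":1},{"rotation":[0,0,0],"offset":[0,0,0.003],"fingers":1},{"rotation":[0,0,0],"offset":[0,0,0.003],"fingers":1},{"rotation":[0,0,0],"offset":[0,0,0.003],"fingers":1},{"rotation":[0,0,0],"offset":[0,0,0.003],"fingers":1},{"rotation":[0,0,0],"offset":[0,0,0],"fingers":1},{"rotation":[0,0,0],"offset":[0,0,0],"fingers":1}]'; python3 -c "
from h import *
go(.5595,-.1225,.075,9.5)"
```

```text
time: 25.85
eef_pos: [0.563, -0.1252, 0.0866]
orientation: [0.646, 0.763, -0.0, 0.001]
wrist_force: [-8.7, 1.4, 22.4]
width: 0.0225
t25.9 pos [ 0.563  -0.1252  0.0866] offset [ 0.0032 -0.0031  0.0116] yang 9.5 tilt [ 0.0017 -0.0017 -1.    ] F [-8.7  1.4 22.4] w 0.0225 rz -0.0
```

```bash
python3 -m inch '[{"rotation":[0,0,0],"offset":[0,0,-0.006],"fingers":1},{"rotation":[0,0,0],"offset":[0,0,-0.004],"fingers":1},{"rotation":[0,0,0],"offset":[0,0,0],"fingers":1},{"rotation":[0,0,0],"offset":[0,0,0],"fingers":1}]'; python3 -c "
from h import *
go(.5598,-.1241,.0866,9.5)"
```

```text
time: 26.25
eef_pos: [0.5606, -0.1239, 0.0892]
orientation: [0.646, 0.763, -0.0, -0.0]
wrist_force: [-0.6, -0.5, -4.5]
width: 0.0228
t26.2 pos [ 0.5606 -0.1239  0.0892] offset [-0.     -0.0008  0.0026] yang 9.5 tilt [-9.e-04  3.e-04 -1.e+00] F [-0.6 -0.5 -4.5] w 0.0228 rz -0.0
```

```bash
python3 -m inch '[{"rotation":[0,0,0],"offset":[0,-0.0008,0.002],"fingers":1},{"rotation":[0,0,0],"offset":[0,0,0.002],"fingers":1},{"rotation":[0,0,0],"offset":[0,0,0.001],"fingers":1},{"rotation":[0,0,0],"offset":[0,0,0],"fingers":1}]'; python3 -m inch '[{"rotation":[0,0,0],"offset":[0.0015,0,0],"fingers":1},{"rotation":[0,0,0],"offset":[0,-0.0015,0],"fingers":1},{"rotation":[0,0,0],"offset":[-0.0015,0,0],"fingers":1},{"rotation":[0,0,0],"offset":[-0.0015,0,0],"fingers":1},{"rotation":[0,0,0],"offset":[0,0.0015,0],"fingers":1},{"rotation":[0,0,0],"offset":[0,0.0015,0],"fingers":1},{"rotation":[0,0,0],"offset":[0.0015,0,0],"fingers":1},{"rotation":[0,0,0],"offset":[0.0015,0,0],"fingers":1},{"rotation":[0,0,0],"offset":[-0.0015,-0.0015,0],"fingers":1}]';python3 -c "
from h import *
go(.5598,-.1241,.075,9.5)"
```

```text
time: 26.65
eef_pos: [0.56, -0.1237, 0.0853]
orientation: [0.647, 0.763, 0.0, -0.001]
wrist_force: [-2.4, 2.2, 3.4]
width: 0.0226
time: 27.55
eef_pos: [0.5598, -0.1236, 0.0849]
orientation: [0.647, 0.763, 0.0, -0.001]
wrist_force: [-2.2, 4.5, 3.1]
width: 0.0226
t27.6 pos [ 0.5598 -0.1236  0.0849] offset [-0.0005 -0.0001  0.0099] yang 9.4 tilt [-9.0e-04  1.5e-03 -1.0e+00] F [-2.2  4.5  3.1] w 0.0226 rz -0.1
```

```bash
python3 -m inch '[{"rotation":[0,0,0],"offset":[0,0,0.002],"fingers":1},{"rotation":[0,0,0],"offset":[0,0,0.002],"fingers":1},{"rotation":[0,0,0],"offset":[0,0,0],"fingers":1}]'; python3 -m inch '[{"rotation":[0,0,0],"offset":[0,0,0.002],"fingers":1},{"rotation":[0,0,0],"offset":[-0.001,0,0],"fingers":1},{"rotation":[0,0,0],"offset":[0.001,0.001,0],"fingers":1},{"rotation":[0,0,0],"offset":[0,-0.002,0],"fingers":1},{"rotation":[0,0,0],"offset":[0,0.001,0],"fingers":1},{"rotation":[0,0,0],"offset":[0,0,0],"fingers":1}]';python3 -c "
from h import *
go(.5598,-.1241,.075,9.5)"
```

```text
time: 27.85
eef_pos: [0.5603, -0.1239, 0.0845]
orientation: [0.647, 0.763, 0.0, -0.001]
wrist_force: [-8.1, 5.5, 20.6]
width: 0.0224
time: 28.45
eef_pos: [0.5606, -0.124, 0.0843]
orientation: [0.646, 0.763, -0.0, -0.001]
wrist_force: [-12.6, 5.9, 28.7]
width: 0.023
t28.4 pos [ 0.5606 -0.124   0.0843] offset [-0.     -0.0008  0.0093] yang 9.5 tilt [-0.002   0.0014 -1.    ] F [-12.6   5.9  28.7] w 0.0230 rz -0.0
```

Blocked about 11 mm short at this yaw. The mouth's hex could be turned by 90°, which is 30° on the hex, so I'll rotate 30° under a light press and feel for a drop.

```bash
python3 -m inch '[{"rotation":[0,0,0],"offset":[0,0,-0.004],"fingers":1},{"rotation":[0,0,-7.5],"offset":[0,0,0],"fingers":1},{"rotation":[0,0,-7.5],"offset":[0,0,0],"fingers":1},{"rotation":[0,0,-7.5],"offset":[0,0,0],"fingers":1},{"rotation":[0,0,-7.5],"offset":[0,0,0],"fingers":1},{"rotation":[0,0,0],"offset":[0,0,0.001],"fingers":1},{"rotation":[0,0,0],"offset":[0,0,0],"fingers":1}]'; python3 -c "
from h import *
go(.5598,-.1241,.075,39.5)"
python3 -m inch '[{"rotation":[0,0,0],"offset":[0,0,0.002],"fingers":1},{"rotation":[0,0,2],"offset":[0,0,0],"fingers":1},{"rotation":[0,0,-4],"offset":[0,0,0],"fingers":1},{"rotation":[0,0,2],"offset":[0,0,0.002],"fingers":1},{"rotation":[0,0,0],"offset":[0,0,0],"fingers":1}]'; python3 -c "
from h import *
go(.5598,-.1241,.075,39.5)"
```

```text
time: 29.15
eef_pos: [0.5603, -0.1236, 0.0844]
orientation: [0.427, 0.904, 0.001, -0.001]
wrist_force: [-6.2, 5.0, 15.7]
width: 0.0225
t29.1 pos [ 0.5603 -0.1236  0.0844] offset [-0.0001 -0.0007  0.0094] yang 39.5 tilt [-0.0013  0.0018 -1.    ] F [-6.2  5.  15.7] w 0.0225 rz -0.0
time: 29.65
eef_pos: [0.5619, -0.125, 0.0839]
orientation: [0.427, 0.904, -0.0, 0.001]
wrist_force: [-10.8, 3.5, 28.5]
width: 0.0227
t29.6 pos [ 0.5619 -0.125   0.0839] offset [ 0.002  -0.0011  0.0089] yang 39.4 tilt [ 1.2e-03 -7.0e-04 -1.0e+00] F [-10.8   3.5  28.5] w 0.0227 rz -0.1
```

```bash
python3 -m inch '[{"rotation":[0,0,0],"offset":[0.002,-0.001,-0.002],"fingers":1},{"rotation":[0,0,0],"offset":[0,-0.0015,0],"fingers":1},{"rotation":[0,0,2.5],"offset":[0,0,0],"fingers":1},{"rotation":[0,0,-5],"offset":[0,0,0],"fingers":1},{"rotation":[0,0,2.5],"offset":[-0.0015,0,0],"fingers":1},{"rotation":[0,0,0],"offset":[-0.0015,0.001,0],"fingers":1},{"rotation":[0,0,0],"offset":[0,0.0015,0],"fingers":1},{"rotation":[0,0,0],"offset":[0.0015,0.001,0],"fingers":1},{"rotation":[0,0,2.5],"offset":[0,0,0],"fingers":1},{"rotation":[0,0,-5],"offset":[0.0015,0,0],"fingers":1},{"rotation":[0,0,2.5],"offset":[-0.001,-0.0015,0],"fingers":1},{"rotation":[0,0,0],"offset":[0,0,0],"fingers":1}]'; python3 -c "
from h import *
print(env.sense()['joints'].round(2));go(.5598,-.1241,.075,39.5)"
```

```text
time: 30.85
eef_pos: [0.5614, -0.1248, 0.0841]
orientation: [0.427, 0.904, 0.0, 0.002]
wrist_force: [-5.7, 3.8, 19.0]
width: 0.0224
[-0.34  0.28  1.84 -0.    1.02 -1.03]
t30.9 pos [ 0.5614 -0.1248  0.0841] offset [ 0.0016 -0.0008  0.0091] yang 39.4 tilt [ 0.0034 -0.0015 -1.    ] F [-5.7  3.8 19. ] w 0.0224 rz -0.1
```

B rejects at both yaws, with a search around each. I'll set it back and retry A at the yaw it hasn't had yet.

```bash
python3 -m inch '[{"rotation":[0,0,0],"offset":[0,0,-0.02],"fingers":1},{"rotation":[0,0,0],"offset":[0,0,-0.03],"fingers":1},{"rotation":[0,0,0],"offset":[0,0,-0.02],"fingers":1},{"rotation":[0,0,0],"offset":[-0.006,-0.026,0],"fingers":1},{"rotation":[0,0,0],"offset":[-0.01,-0.04,0],"fingers":1},{"rotation":[0,0,0],"offset":[-0.01,-0.04,0],"fingers":1},{"rotation":[0,0,0],"offset":[-0.008,-0.04,0],"fingers":1},{"rotation":[0,0,0],"offset":[-0.006,-0.026,0],"fingers":1},{"rotation":[0,0,0],"offset":[0,0,0.03],"fingers":1},{"rotation":[0,0,0],"offset":[0,0,0.03],"fingers":1},{"rotation":[0,0,0],"offset":[0,0,0.01],"fingers":1},{"rotation":[0,0,0],"offset":[0,0,0],"fingers":1},{"rotation":[0,0,0],"offset":[0,0,0],"fingers":1}]'; python3 -c "
from h import *
go(.453,-.265,.0567,39.5)"
```

```text
time: 32.15
eef_pos: [0.4526, -0.2643, 0.0803]
orientation: [0.427, 0.904, -0.0, 0.001]
wrist_force: [-0.2, -1.1, -3.8]
width: 0.0227
t32.1 pos [ 0.4526 -0.2643  0.0803] offset [-0.0007 -0.0001  0.0236] yang 39.5 tilt [ 0.001 -0.001 -1.   ] F [-0.2 -1.1 -3.8] w 0.0227 rz -0.0
```

```bash
python3 -m inch '[{"rotation":[0,0,0],"offset":[0,0,0.014],"fingers":1},{"rotation":[0,0,0],"offset":[0,0,0.006],"fingers":1},{"rotation":[0,0,0],"offset":[0,0,0.002],"fingers":1},{"rotation":[0,0,0],"offset":[0,0,0.0015],"fingers":1},{"rotation":[0,0,0],"offset":[0,0,0.001],"fingers":1},{"rotation":[0,0,0],"offset":[0,0,0],"fingers":1}]'; python3 -m inch '[{"rotation":[0,0,0],"offset":[0,0,0],"fingers":0.5},{"rotation":[0,0,0],"offset":[0,0,0],"fingers":0},{"rotation":[0,0,0],"offset":[0,0,0],"fingers":0},{"rotation":[0,0,0],"offset":[0,0,0],"fingers":0},{"rotation":[0,0,0],"offset":[0,0,-0.02],"fingers":0},{"rotation":[0,0,0],"offset":[0,0,-0.04],"fingers":0},{"rotation":[0,0,0],"offset":[0,0,-0.04],"fingers":0},{"rotation":[0,0,0],"offset":[0,0,0],"fingers":0},{"rotation":[0,0,0],"offset":[0,0,0],"fingers":0}]'; python3 -c "
from h import *
c=grab('wrist'); t=grab('top')
for n,c in(('w',c),('t',t)):
  for b in blobs(c,(100,130,40),(125,255,255),40):
    r=rect(c,b,.084)
    if .4<r[0]<.65: print(n,r)
print(env.sense()['joints'].round(2))
go(.597,-.3,.14,25.0)"
```

```text
time: 32.75
eef_pos: [0.4518, -0.2636, 0.0575]
orientation: [0.427, 0.904, 0.0, -0.001]
wrist_force: [-5.0, 4.2, 10.0]
width: 0.0227
time: 33.65
eef_pos: [0.453, -0.2647, 0.157]
orientation: [0.427, 0.904, -0.0, 0.002]
wrist_force: [0.1, 0.0, -0.7]
width: 0.0854
w [ 5.750000e-01 -2.935000e-01  3.780000e-02  2.170000e-02  1.132792e+02]
w [ 4.482000e-01 -2.596000e-01  2.910000e-02  2.250000e-02  1.302649e+02]
w [ 5.16300e-01 -1.44400e-01  6.77000e-02  6.21000e-02  7.97421e+01]
t [ 4.48400e-01 -2.59500e-01  2.50000e-02  2.42000e-02  1.32541e+02]
t [ 5.43500e-01 -1.13300e-01  8.27000e-02  7.95000e-02  7.96321e+01]
t [ 5.916000e-01 -2.928000e-01  3.200000e-02  2.220000e-02  1.151707e+02]
[-0.66  0.08  1.92 -0.    1.14 -1.35]
t33.8 pos [ 0.4512 -0.2633  0.1542] offset [-0.121   0.0892  0.0139] yang 39.4 tilt [-0.0017  0.0013 -1.    ] F [-0.2  0.7 -0.1] w 0.0855 rz 14.4
```

```bash
python3 -m inch '[{"rotation":[0,0,7.2],"offset":[0,0,0],"fingers":0},{"rotation":[0,0,7.2],"offset":[0,0,0],"fingers":0},{"rotation":[0,0,0],"offset":[-0.0228,0.0288,0],"fingers":0},{"rotation":[0,0,0],"offset":[-0.0229,0.0288,0],"fingers":0},{"rotation":[0,0,0],"offset":[-0.0229,0.0288,0],"fingers":0},{"rotation":[0,0,0],"offset":[-0.0229,0.0288,0.01],"fingers":0},{"rotation":[0,0,0],"offset":[0,0,0],"fingers":0},{"rotation":[0,0,0],"offset":[0,0,0],"fingers":0}]'; python3 -c "
from h import *
c=grab('wrist');s=env.sense(); M=Rn.from_quat(s['orientation']).as_matrix(); p=s['eef_pos']
for b in blobs(c,(100,130,40),(125,255,255),100):
  r=rect(c,b,.084); print('blue',b[:,0].mean(0).round(),r, M.T@(np.array([r[0],r[1],.084])-p))
go(.5942,-.2975,.056,25)"
```

```text
time: 34.55
eef_pos: [0.5937, -0.2969, 0.1417]
orientation: [0.537, 0.844, -0.0, -0.003]
wrist_force: [-0.4, -0.3, -0.4]
width: 0.0856
blue [278. 219.] [ 5.929000e-01 -2.933000e-01  3.020000e-02  2.180000e-02  1.152491e+02] [0.00337809 0.00124858 0.05883037]
blue [71. 65.] [ 4.51900e-01 -2.62200e-01  2.45000e-02  2.41000e-02  3.95635e+01] [ 0.09127382 -0.11330304  0.05952189]
blue [331.  14.] [ 5.70400e-01 -1.83300e-01  4.83000e-02  2.25000e-02  2.53137e+01] [0.11255228 0.02746126 0.05920636]
t34.6 pos [ 0.5935 -0.297   0.1428] offset [-0.0011  0.0007  0.0868] yang 25.1 tilt [-0.0043  0.0025 -1.    ] F [ 0.9  0.5 -0.5] w 0.0857 rz 0.1
```

```bash
python3 -m inch '[{"rotation":[0,0,0],"offset":[0,0,0.03],"fingers":0},{"rotation":[0,0,0],"offset":[0,0,0.03],"fingers":0},{"rotation":[0,0,0],"offset":[0,0,0.026],"fingers":0},{"rotation":[0,0,0],"offset":[0,0,0],"fingers":0.5},{"rotation":[0,0,0],"offset":[0,0,0],"fingers":1},{"rotation":[0,0,0],"offset":[0,0,0],"fingers":1},{"rotation":[0,0,0],"offset":[0,0,0],"fingers":1},{"rotation":[0,0,0],"offset":[0,0,0],"fingers":1},{"rotation":[0,0,0],"offset":[0,0,0],"fingers":1},{"rotation":[0,0,0],"offset":[0,0,0],"fingers":1}]' 80; python3 -m inch '[{"rotation":[0,0,0],"offset":[0,0,-0.01],"fingers":1},{"rotation":[0,0,0],"offset":[0,0,-0.03],"fingers":1},{"rotation":[0,0,0],"offset":[0,0,-0.03],"fingers":1},{"rotation":[0,0,7.8],"offset":[0,0,-0.02],"fingers":1},{"rotation":[0,0,7.8],"offset":[0,0,0],"fingers":1},{"rotation":[0,0,0],"offset":[0,0,0],"fingers":1}]';python3 -c "
from h import *
go(.5597,-.1235,.095,9.5)"
```

```text
time: 35.6
eef_pos: [0.5965, -0.2992, 0.0622]
orientation: [0.537, 0.844, -0.0, 0.002]
wrist_force: [-0.9, -0.8, 6.6]
width: 0.0219
time: 36.2
eef_pos: [0.5952, -0.2979, 0.1503]
orientation: [0.646, 0.763, 0.0, 0.0]
wrist_force: [-0.3, -0.3, -3.1]
width: 0.0224
t36.2 pos [ 0.5952 -0.2979  0.1503] offset [ 0.1779 -0.0064  0.0552] yang 9.5 tilt [ 8.e-04 -3.e-04 -1.e+00] F [-0.3 -0.3 -3.1] w 0.0224 rz -0.0
```

```bash
python3 -m inch '[{"rotation":[0,0,0],"offset":[0.03,-0.001,0],"fingers":1},{"rotation":[0,0,0],"offset":[0.042,-0.0015,0],"fingers":1},{"rotation":[0,0,0],"offset":[0.042,-0.0015,0],"fingers":1},{"rotation":[0,0,0],"offset":[0.04,-0.0015,0],"fingers":1},{"rotation":[0,0,0],"offset":[0.024,-0.001,0],"fingers":1},{"rotation":[0,0,0],"offset":[0,0,0.03],"fingers":1},{"rotation":[0,0,0],"offset":[0,0,0.02],"fingers":1},{"rotation":[0,0,0],"offset":[0,0,0],"fingers":1},{"rotation":[0,0,0],"offset":[0,0,0],"fingers":1}]';python3 -c "
from h import *
go(.5597,-.1235,.095,9.5)"
```

```text
time: 37.1
eef_pos: [0.5584, -0.1231, 0.0983]
orientation: [0.646, 0.763, -0.0, -0.001]
wrist_force: [0.4, -0.1, -2.5]
width: 0.0223
t37.1 pos [ 0.5584 -0.1231  0.0983] offset [-0.0007  0.0012  0.0033] yang 9.5 tilt [-0.0028  0.001  -1.    ] F [ 0.4 -0.1 -2.5] w 0.0223 rz 0.0
```

```bash
python3 -m inch '[{"rotation":[0,0,0],"offset":[-0.0005,0.0008,0.003],"fingers":1},{"rotation":[0,0,0],"offset":[0,0,0.003],"fingers":1},{"rotation":[0,0,0],"offset":[0,0,0.003],"fingers":1},{"rotation":[0,0,0],"offset":[0,0,0.002],"fingers":1},{"rotation":[0,0,0],"offset":[0,0,0.002],"fingers":1},{"rotation":[0,0,0],"offset":[0,0,0],"fingers":1}]';python3 -c "
from h import *
go(.5597,-.1235,.077,9.5)"; python3 -m inch '[{"rotation":[0,0,0],"offset":[0,0,0.002],"fingers":1},{"rotation":[0,0,0],"offset":[0,0,0.002],"fingers":1},{"rotation":[0,0,0],"offset":[0,0,0],"fingers":1}]'
```

```text
time: 37.7
eef_pos: [0.5602, -0.124, 0.0862]
orientation: [0.646, 0.763, -0.0, -0.0]
wrist_force: [0.1, -0.6, -2.6]
width: 0.0224
t37.7 pos [ 0.5602 -0.124   0.0862] offset [ 0.0005 -0.0004  0.0092] yang 9.5 tilt [-2.e-04 -2.e-04 -1.e+00] F [ 0.1 -0.6 -2.6] w 0.0224 rz -0.0
time: 38.0
eef_pos: [0.5603, -0.124, 0.0821]
orientation: [0.646, 0.763, -0.0, 0.0]
wrist_force: [0.8, -0.3, -2.8]
width: 0.0223
```

It passes the earlier stop level with no contact, rim at about 0.020. Continuing down.

```bash
python3 -m inch '[{"rotation":[0,0,0],"offset":[0,0,0.002],"fingers":1},{"rotation":[0,0,0],"offset":[0,0,0.002],"fingers":1},{"rotation":[0,0,0],"offset":[0,0,0.002],"fingers":1},{"rotation":[0,0,0],"offset":[0,0,0],"fingers":1}]';python3 -m inch '[{"rotation":[0,0,0],"offset":[0,0,0.002],"fingers":1},{"rotation":[0,0,0],"offset":[0,0,0.002],"fingers":1},{"rotation":[0,0,0],"offset":[0,0,0],"fingers":1}]'
```

```text
time: 38.4
eef_pos: [0.5606, -0.1241, 0.0782]
orientation: [0.646, 0.763, -0.0, -0.0]
wrist_force: [-3.7, 0.6, 6.6]
width: 0.0224
time: 38.7
eef_pos: [0.5609, -0.1243, 0.0781]
orientation: [0.646, 0.763, -0.001, -0.001]
wrist_force: [-10.3, 2.3, 25.7]
width: 0.0225
```

Hard stop at rim z of about 0.0165, which is disc level. I'll ease the press and verify with a twist test and one scene crop.

```bash
python3 -m inch '[{"rotation":[0,0,0],"offset":[0.0004,-0.001,-0.003],"fingers":1},{"rotation":[0,0,5],"offset":[0,0,0],"fingers":1},{"rotation":[0,0,3],"offset":[0,0,0],"fingers":1},{"rotation":[0,0,0],"offset":[0,0,0],"fingers":1}]'; python3 -c "
from h import *
print('torque',env.sense()['wrist_torque'].round(2)); go(.5597,-.1235,.077,9.5)"
python3 -m inch '[{"rotation":[0,0,-5],"offset":[0,0,0],"fingers":1},{"rotation":[0,0,-3],"offset":[0,0,0],"fingers":1},{"rotation":[0,0,0],"offset":[0,0,0],"fingers":1},{"rotation":[0,0,0],"offset":[0,0,0],"fingers":1},{"rotation":[0,0,0],"offset":[0,0,0],"fingers":1}]'; python3 -c "
from h import *
print('torque',env.sense()['wrist_torque'].round(2)); go(.5597,-.1235,.077,9.5)
c=grab('scene'); u,v=proj(c,(.56,-.123,.04)); save(c,'s3.png',(int(u)-75,int(v)-60,150,100),5)
for r in range(int(v)+8,int(v)+18): print(r,c['p'][r,int(u):int(u)+4:3].tolist())
t=grab('top')
for b in blobs(t,(22,90,40),(34,255,200)): print('olive',rect(t,b,.02)[:2])
for b in blobs(t,(100,130,40),(125,255,255),40):
  r=rect(t,b,.084)
  if .4<r[0]<.5: print('B',r)
for b in blobs(t,(7,170,90),(17,255,255)): print('orange',rect(t,b,.01)[:2])
for b in blobs(t,(22,180,200),(34,255,255)): print('yel',rect(t,b,.006)[:2])
"
```

```text
time: 39.1
eef_pos: [0.56, -0.1248, 0.0782]
orientation: [0.698, 0.716, -0.001, 0.001]
wrist_force: [-4.6, -2.2, 9.3]
width: 0.0222
torque [-0.29  0.94  0.18]
t39.1 pos [ 0.56   -0.1248  0.0782] offset [ 0.0014 -0.0003  0.0012] yang 1.5 tilt [ 7.0e-04 -2.6e-03 -1.0e+00] F [-4.6 -2.2  9.3] w 0.0222 rz -8.0
time: 39.6
eef_pos: [0.561, -0.1247, 0.0781]
orientation: [0.646, 0.763, 0.0, 0.002]
wrist_force: [-2.5, -1.1, 7.4]
width: 0.0221
torque [-0.18  0.37  0.02]
t39.6 pos [ 0.561  -0.1247  0.0781] offset [ 0.0014 -0.0011  0.0011] yang 9.5 tilt [ 0.0032 -0.0022 -1.    ] F [-2.5 -1.1  7.4] w 0.0221 rz -0.0
238 [[151, 153, 153], [151, 152, 151]]
239 [[150, 151, 151], [150, 151, 151]]
240 [[151, 153, 151], [150, 151, 151]]
241 [[152, 153, 151], [151, 151, 151]]
242 [[151, 151, 151], [150, 152, 152]]
243 [[153, 134, 132], [154, 126, 125]]
244 [[158, 80, 76], [160, 54, 50]]
245 [[163, 47, 39], [155, 43, 37]]
246 [[150, 40, 36], [143, 42, 37]]
247 [[145, 41, 37], [143, 43, 40]]
olive [ 0.2949 -0.2077]
olive [ 0.3587 -0.4066]
olive [0.4684 0.3974]
B [ 4.48400e-01 -2.59500e-01  2.50000e-02  2.42000e-02  1.32541e+02]
orange [ 0.7057 -0.279 ]
orange [ 0.7153 -0.2271]
orange [ 0.7705 -0.1181]
yel [0.49   0.6302]
```

View pics/s3.png

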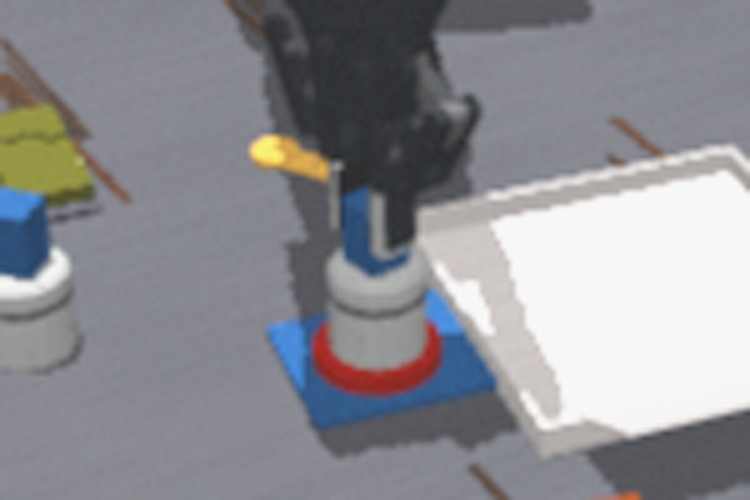

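The rim now sits on the disc at crop (377,365) with no brass showing. Socket B stands upright, and the pad, pins and plate read the same as before. Handing in.

```bash
python3 -c "
from h import *
print(env.hand_in()); s=env.sense(); print(s['time'],s['eef_pos'],s['wrist_force'],s['width'])"
```

```text
the job is handed in; nothing more can be done
None
the job is handed in; nothing more can be done
```

The cracked pad is in the scrap box, and the fitting socket is home on the lug's nut, held at 80 N. I handed in at about 39.7 s; no verdict is reported.

**Pad:** I took it out of the tray and let it go. Both cameras had it in the box at (0.469, 0.398) after release, and the top camera still did at the end.

**Finding the fit:**
- The lug's nut is the 30 mm one with the short stud. At first I misread the disc height, and with it the first result.
- The socket farther from the robot stopped about 10 mm short on its first try because its hex was 30° out.
- The nearer socket stopped about 11 mm short at both yaws, with small searches around each. I set it back upright on the bench.
- The first socket, turned 30°, then slid fully home.

**Last checks:**
- **Fit:** the rim came out at about z 0.016, which is disc level, against a firm stop. The scene crop shows no brass under the rim, and the tool is within 0.25° of vertical.
- **Position:** the tool read about 1.8 mm off the point I aimed at over the nut. That is within the 4 mm allowed.
- **Twist test:** the seated socket turned about 8° with little torque (0.18 N m), looser than I expected.
- **Other items:** the nearer socket stands upright where I set it. The pins moved 4–5 mm at most and the plate under 1 mm in the top camera. The arm hid the gauge in that view; the scene crop shows it still lying there, but I did not measure it.

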